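# Hold a spread snap ring at an axle groove of the bookbinder's press

### The job

The roller end block of the book press lies loose on the assembly jig: first push it fully against both of the jig's stops. Then pick up the snap-ring pliers, squeeze their handles fully so that the ring on their tips is spread, slide the ring level down over the axle stub until it lies on the collar at the groove, and finish there, still holding the pliers squeezed and the ring spread, with the block still against both stops. Do not disturb the book, the paste jar or the brush.

Things in the scene. Friction and masses are not known exactly. Their poses are not given: they have to be found in the camera images.
- jig: Fixed dark steel jig plate, 200 x 200 x 8 mm; origin: centre of its underside, z up. Two aluminium stop bars, tops 28 mm above the bench, 16 mm wide: one along y, inner face at jig x = +65 mm (y -42 to +82); one along x, inner face at jig y = +65 mm (x -50 to +60). The block fully against both has its axis at jig x = +25, y = +25 mm and is square with the jig.
- block: Loose roller end block, about 0.6 kg, on the jig plate: square grey foot 80 x 80 x 24 mm, on it a dark collar 48 mm across (top 34 mm above the underside), then the groove, then the bright axle stub 32 mm across, up to 58 mm. Origin: centre of the underside; x, y square with the sides. It starts some 20 to 70 mm short of the stops, turned up to 15 degrees.
- groove (a point): Point on the stub's axis at mid-groove, 37 mm above the block's underside (45 mm above the bench). The groove is 27 mm across and 6 mm wide, right above the collar, whose top is 3 mm below this point. Axes as the block.
- pliers: Loose snap-ring pliers, about 0.25 kg, flat on the rest, black handles towards the robot. Origin: underside of the pivot; x from handles to ring, z up. 14 mm thick; handles splay from x -28 to -110 mm; jaws reach x 46 mm and carry a dark open ring that stays on the tips. Squeezing the handles spreads it; a spring reopens them. About 11 N at the grip closes them to a firm stop, sides parallel.
- grip (a point): Grip point midway between the two handles, 55 mm behind the pivot, half-way up the 14 mm high handles (33 mm above the bench on the rest). Axes as the pliers: grip across y. Here the handles measure 54 mm over their outer sides when free, 28 mm when squeezed fully.
- ring_center (a point): Centre of the snap ring, half-way up its 4 mm thickness; 125 mm ahead of the grip point along the pliers' x and 5 mm lower. Axes as the pliers. Free, the bore is 28 mm and does not pass the 32 mm stub; fully spread it clears about 36 mm round this same point. Ring with lugs: 55 mm long, 38 mm wide free, about 49 mm spread. Lying on the collar this point is 1 mm below mid-groove.
- lever_l (a joint): Angle of each handle of the pliers, rad: 0 free, 0.24 squeezed fully; the ring opens in step with it.
- rest: Fixed wooden rest of the pliers. Origin: its underside, below the pivot; axes as the pliers at the start. Base board 8 mm high (x -112 to +102, y -46 to +46 mm); a 26 mm square pad under the pivot and a cross bar under the handle ends (x -107 to -93 mm), tops 26 mm above the bench. Between them is free room for fingers beside and below the handles.
- book: Bystander: closed brown book, 130 x 190 x 35 mm, left of the jig.
- paste_jar: Bystander: closed white jar, 68 mm across, 85 mm high, far side of the bench.
- paste_brush: Bystander: paste brush lying on the left, near the robot.
Not all that is in view belongs to the job. Leave any red look-alike of the rest alone. What is shaped like the pliers but brown is not meant.

How it is judged:
By the outcome, as a careful person would: the job done as asked, in the order asked, and still so for the second after the job is handed in, while the arm keeps its last pose, push and grip.
It also fails if it takes over 72 s, if anything falls off the work surface, if the arm or the gripper's body presses on something with over 40 N, if the wrist force passes 120 N, or if a joint passes its speed limit or range.

### The arm

A 6-joint arm with a two-finger parallel gripper is mounted at the origin on the work surface. World frame = base frame: x ahead of the robot, y to its left, z up, the work surface at z = 0. Lengths are in m, angles in rad, forces in N, time in s.
With the tool pointing down it reaches from about 0.3 to 0.875 m from the base axis. Payload 6.4 kg.
Tool frame: the origin (TCP) lies at the very end of the fingers, on their centre line; the grasp point (between the pads) lies 19 mm behind it; z points along the fingers, y is the direction in which the jaws open and shut (so a half turn about z gives the same grasp; the last joint's range is limited). The gripper opens to 88 mm and grips with 3 to 60 N. Pads are 18 mm wide; open, the fingers measure 123 mm over their backs; the gripper's body (75 mm by 187 mm) begins 45 mm behind the grasp point.
Start: joints at [0.935, 0.181, 1.607, -0, 1.354, -0.206], TCP at [0.24, 0.523, 0.239] pointing down, gripper open.
Joint ranges: [-2.99, 2.99], [-0.89, 2.07], [0.3, 2.58], [-1.14, 4.28], [0, 2.63], [-3.12, 3.12]. Speed limits (rad/s): [2.57, 2.57, 3.01, 3.14, 3.14, 3.14].

### API

Orientations are given as a rotation vector (axis times angle).
In Python, from station import arm gives the robot as it stands.
- The arm moves only by the tool carry_out, never from a script. Its argument "motion" is a list of rows, each a list of 7 numbers: the opening, from 0 (shut) to 1 (fully open), then the shift along the tool's x, y, z in mm, then the turn, a rotation vector about the tool's x, y, z in rad. In form: [[grip, dx, dy, dz, ax, ay, az], ...]. A call has 1 to 12 rows; each row shifts and turns the commanded pose from where the row before left it, along the tool's axes as they then stand; what a row does not reach is not made up. A row lasts 1/10 s, in which the tool goes at most 50 mm and 8.59 degrees, less where a joint would pass 70% of its speed; a pose out of reach is approached as far as the arm can. A call is refused whole if a number of a shift passes 50 or a number of a turn 0.15, either way. A call with a gripper value outside its range is refused whole. The fingers move at their own pace and stop on an object; the grip force is fixed at half the most. Time passes only in rows, so rows that do not move let the fingers close. It gives the time, the measured TCP pose, the force and the opening at its end, in the units of the state.
- arm.sense(): the state, without advancing time (a new reading comes with each control period).
- arm.snapshot(name): name is "scene" or "top" or "wrist"; returns (picture, depth): 420x560x3 uint8, red, green, blue; 420x560 float32, m along the optical axis (not along the pixel's ray), 0 where there is no reading.
- arm.camera_info(name): a dict with "camera_matrix" (3x3 intrinsics, pixels), "eye" and "attitude" of the camera in the world; the wrist camera has in their place "mount" (4x4, takes a point from camera to tool coordinates, whose origin is the TCP and whose axes are the flange's). Camera axes: x right, y up, looking along -z (the intrinsics and any distortion apply to the point x, -y, -z); pixel columns grow to the right and rows downward; lengths in m; the calibration is good to about 2 mm. A picture is of the moment at which its call begins: read the wrist's pose just before it. camera_info takes no time and is no camera call.
- arm.job_done(): hands the job in, once; it reports no verdict.
The state is a dict: "t": time; "qpos": joint angles; "dq": joint speeds; "joint_efforts": joint torques, N m; "tcp_pos": TCP position; "tool_rot": TCP orientation; "ft_force": force on the tool from outside, world axes, zero at the start; "moment": the same for the moment, N m; "finger_gap": finger opening in m.
Only numpy, scipy, OpenCV 4.12 (cv2) and the standard library are available. Lean on these libraries where they do the work, as an engineer would, in place of code of your own. Each camera call takes 0.05 s, during which the arm holds its last target.

## Working session

There is one attempt and no reset: what is moved stays moved. The work goes in short steps, Python scripts to look and compute and a tool call to move; the robot and the scene stay as the last step left them, time stands still between calls to the robot, and variables do not carry over. Pictures are saved under pics/ and viewed, and the job is handed in when it is done.

Besides the shell and the picture viewer there is one more tool, called after "Emit:" by a JSON object that holds its "name" and its "arguments". carry_out: Moves the arm, as the interface text tells. Its arguments: {"type":"object","properties":{"motion":{"type":"array","items":{"type":"array","items":{"type":"number"}}}},"required":["motion"]}

```bash
ls; mkdir -p pics; python3 - <<'E'
from station import arm
import cv2,numpy as np
print(arm.sense())
for n in("scene","top"):
    p,d=arm.snapshot(n); cv2.imwrite(f"pics/{n}0.png",p[:,:,::-1]); np.save(f"{n}0.npy",d)
    print(arm.camera_info(n))
print(arm.camera_info("wrist"))
E
```

```text
pics
{'t': 0.0, 'qpos': array([ 9.34686697e-01,  1.81481009e-01,  1.60799684e+00,  3.59983047e-06,
        1.35382564e+00, -2.06271287e-01]), 'dq': array([ 0.00064436, -0.00022507, -0.00095462,  0.00087808,  0.0009305 ,
        0.00135003]), 'joint_efforts': array([ 4.07263224e-04, -4.33887434e+01, -3.41845679e+01,  7.03116436e-02,
        3.85894161e-02, -1.30049552e-04]), 'tcp_pos': array([0.23925808, 0.52226699, 0.2378493 ]), 'tool_rot': array([-6.69853757e-01, -3.06862832e+00,  2.44971168e-03]), 'ft_force': array([-0.21851975, -0.36109779,  0.58362084]), 'moment': array([ 0.01529303,  0.03346943, -0.08332162]), 'finger_gap': 0.08815347911915966}
{'camera_matrix': array([[408.35206826,   0.        , 274.15384572],
       [  0.        , 408.35206826, 217.12771395],
       [  0.        ,   0.        ,   1.        ]]), 'eye': array([1.08448848, 0.60183461, 1.15857549]), 'attitude': array([0.29124567, 0.80286527, 2.28810422])}
{'camera_matrix': array([[470.0526144 ,   0.        , 277.81076852],
       [  0.        , 470.0526144 , 205.01765948],
       [  0.        ,   0.        ,   1.        ]]), 'eye': array([ 0.26709062, -0.04645843,  1.25439775]), 'attitude': array([ 0.16040482, -0.17589751, -1.65340361])}
{'camera_matrix': array([[346.2963674 ,   0.        , 282.34640151],
       [  0.        , 346.2963674 , 211.02089256],
       [  0.        ,   0.        ,   1.        ]]), 'mount': array([[-8.87138738e-04,  9.65450359e-01,  2.60585528e-01,
         6.66507020e-02],
       [ 9.99999584e-01,  9.11649050e-04,  2.68106456e-05,
        -5.55488376e-05],
       [-2.11678201e-04,  2.60585443e-01, -9.65450766e-01,
        -1.45895540e-01],
       [ 0.00000000e+00,  0.00000000e+00,  0.00000000e+00,
         1.00000000e+00]])}
```

View pics/scene0.png

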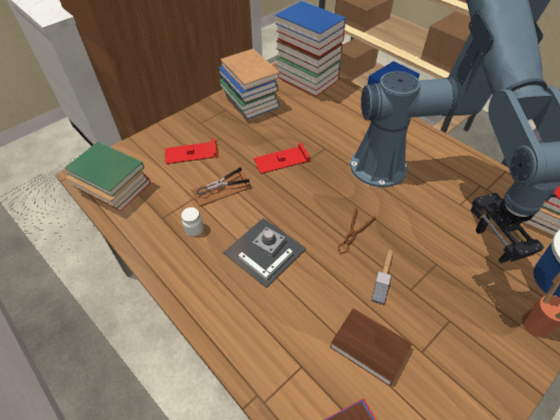

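View pics/top0.png

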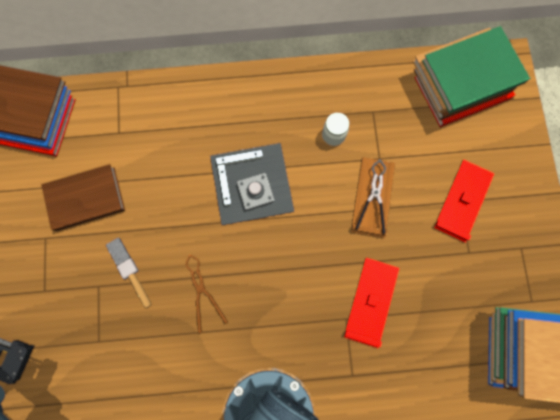

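The real pliers, with black handles on the wooden rest, are at top (375,195). The brown pair at (203,290) lies on the bench and is the decoy. The red rests at (465,200) and (372,302) are look-alikes. The jig is at (250,183) and the block at (255,190). I'll confirm in an enlarged crop.

```bash
cat > h.py <<'E'
import numpy as np,cv2
from scipy.spatial.transform import Rotation as R
from station import arm
def ray(n,u,v,pose=None):
    c=arm.camera_info(n);K=c["camera_matrix"]
    d=np.array([(u-K[0,2])/K[0,0],-(v-K[1,2])/K[1,1],-1.])
    if n=="wrist":
        p,r=pose; M=c["mount"]; Rt=R.from_rotvec(r).as_matrix()
        return p+Rt@M[:3,3],Rt@(M[:3,:3]@d)
    return c["eye"],R.from_rotvec(c["attitude"]).as_matrix()@d
def at_z(n,u,v,z,pose=None):
    e,d=ray(n,u,v,pose); return e+d*(z-e[2])/d[2]
def proj(n,P,pose=None):
    c=arm.camera_info(n);K=c["camera_matrix"];P=np.asarray(P,float)
    if n=="wrist":
        p,r=pose;M=c["mount"];q=R.from_rotvec(r).inv().apply(P-p); q=(q-M[:3,3])@M[:3,:3]
    else: q=R.from_rotvec(c["attitude"]).inv().apply(P-c["eye"])
    return np.c_[K[0,0]*q[...,0]/-q[...,2]+K[0,2],-K[1,1]*q[...,1]/-q[...,2]+K[1,2]] if q.ndim>1 else np.array([K[0,0]*q[0]/-q[2]+K[0,2],K[1,1]*q[1]/q[2]+K[1,2]])
def snap(n,tag):
    s=arm.sense(); p,d=arm.snapshot(n); cv2.imwrite(f"pics/{tag}.png",p[:,:,::-1]); np.savez(f"{tag}.npz",d=d,p=s["tcp_pos"],r=s["tool_rot"]); return (s["tcp_pos"],s["tool_rot"])
def crop(src,u0,v0,u1,v1,k,out):
    im=cv2.imread(f"pics/{src}.png")[v0:v1,u0:u1]; im=cv2.resize(im,None,fx=k,fy=k,interpolation=cv2.INTER_CUBIC)
    st=20 if k<7 else 10
    for u in range((u0//st+1)*st,u1,st): cv2.putText(im,str(u),(int((u-u0+.5)*k)-8,10),0,.35,(0,255,255),1); cv2.line(im,(int((u-u0+.5)*k),12),(int((u-u0+.5)*k),18),(0,255,255),1)
    for v in range((v0//st+1)*st,v1,st): cv2.putText(im,str(v),(0,int((v-v0+.5)*k)+4),0,.35,(0,255,255),1); cv2.line(im,(24,int((v-v0+.5)*k)),(30,int((v-v0+.5)*k)),(0,255,255),1)
    cv2.imwrite(f"pics/{out}.png",im)
E
python3 - <<'E'
from h import *
crop("top0",200,135,300,230,6,"c_jig"); crop("top0",340,145,415,245,6,"c_pl")
E
```

```text
(no output)
```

View pics/c_jig.png

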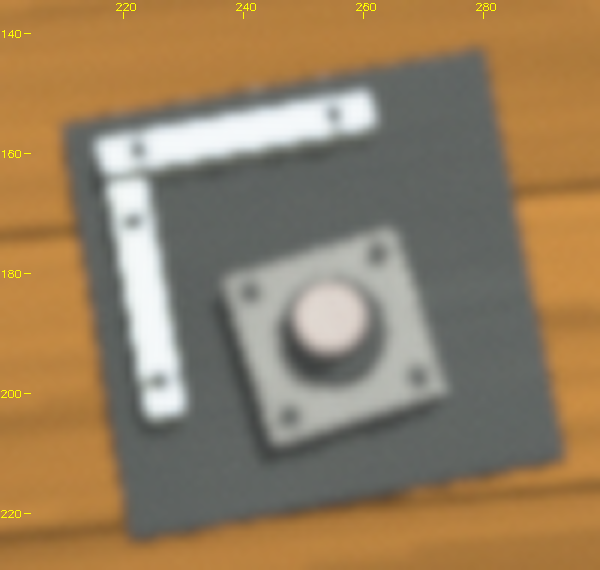

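View pics/c_pl.png

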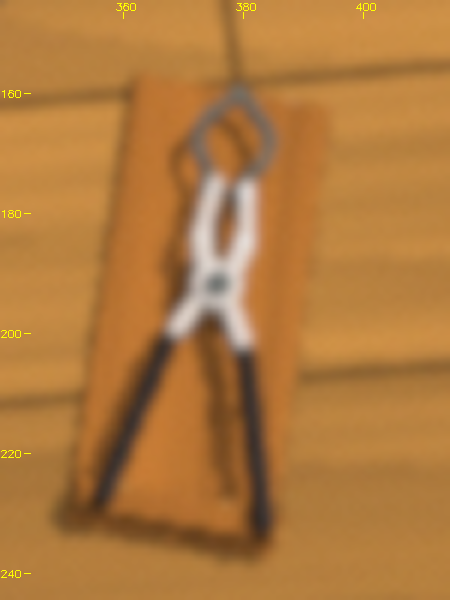

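```bash
python3 - <<'E'
from h import *
J=np.array([at_z("top",u-.0,v,.008)[:2] for u,v in [(210.5,155),(280.3,142.5),(293,210.3),(222,224.3)]]) # (+x+y),(+x,-y),(-x,-y),(-x,+y)
print("jig corners",J.round(4)); C=J.mean(0); ex=(J[0]+J[1]-J[2]-J[3]); ey=(J[0]+J[3]-J[1]-J[2]); 
print("len",np.linalg.norm(ex)/2,np.linalg.norm(ey)/2)
ax=np.arctan2(ex[1],ex[0]);ay=np.arctan2(ey[1],ey[0])-np.pi/2
print("C",C,np.degrees([ax,ay]))
a=(ax+ay)/2; Rj=np.array([[np.cos(a),-np.sin(a)],[np.sin(a),np.cos(a)]])
B=np.array([at_z("top",u,v,.032)[:2] for u,v in [(236.3,181.3),(265,172.8),(274,199.5),(245,209)]])
print("block",B.round(4),B.mean(0)); bx=B[0]+B[1]-B[2]-B[3];by=B[0]+B[3]-B[1]-B[2]
print("len",np.linalg.norm(bx)/2,np.linalg.norm(by)/2,np.degrees([np.arctan2(bx[1],bx[0]),np.arctan2(by[1],by[0])-np.pi/2]))
print("block in jig mm",((B-C)@Rj*1e3).round(1), (B.mean(0)-C)@Rj*1e3)
st=at_z("top",254.3,187.5,.066)[:2]; print("stub",st,(st-C)@Rj*1e3)
print("target axis",C+Rj@[.025,.025])
# pliers
piv=at_z("top",375.5,192,.040); ring=at_z("top",378.5,167,.029);h1=at_z("top",355.5,229,.036);h2=at_z("top",383,232.5,.036)
print(piv,ring,h1,h2)
for s in ((ring-piv),(piv-(h1+h2)/2)): print(np.degrees(np.arctan2(s[1],s[0])),np.linalg.norm(s))
Rb=np.array([at_z("top",u,v,.008)[:2] for u,v in [(361.5,157),(394,163),(385,236.5),(351,228)]]);print(Rb)
s=arm.sense();print(np.degrees(R.from_rotvec(s["tool_rot"]).as_euler("ZYX")),R.from_rotvec(s["tool_rot"]).as_matrix().round(3))
E
```

```text
jig corners [[ 0.692   0.1027]
 [ 0.7111 -0.0936]
 [ 0.5157 -0.1104]
 [ 0.4945  0.0834]]
len 0.1972981953101472 0.1960717452780546
C [ 0.60330874 -0.00447239] [5.22903009 5.89449589]
block [[ 0.6037  0.0351]
 [ 0.6205 -0.0438]
 [ 0.5447 -0.0615]
 [ 0.5258  0.0175]] [ 0.5736395  -0.01318237]
len 0.07887140990230619 0.08089189358956507 [12.94528453 12.72838531]
block in jig mm [[  4.2  39.3]
 [ 13.3 -40.8]
 [-63.9 -51.1]
 [-75.1  29.3]] [-30.37371965  -5.79346995]
stub [ 0.57346999 -0.01273954] [-30.49951743  -5.33630489]
target axis [0.62576808 0.02283289]
[ 0.53910741 -0.33195033  0.04      ] [ 0.61010349 -0.35192041  0.029     ] [ 0.44562864 -0.26737978  0.036     ] [ 0.42999075 -0.33795492  0.036     ]
-15.710459366948788 0.07456705839614329
-16.12343614414355 0.10552118921040668
[[ 0.64882648 -0.31406978]
 [ 0.62357744 -0.40139715]
 [ 0.4225414  -0.34850904]
 [ 0.4535067  -0.2607627 ]]
[ 1.55375623e+02 -1.67214806e-02 -1.79912414e+02] [[-0.909  0.417 -0.001]
 [ 0.417  0.909 -0.001]
 [ 0.    -0.002 -1.   ]]
```

```bash
cat >> h.py <<'E'
def plan(tgt,yaw_deg,maxs=46.,maxr=.145,final=True):
    """rows (no grip) from now to TCP tgt, tool pointing down with tool x at world angle yaw_deg"""
    s=arm.sense(); p=s["tcp_pos"].copy(); Rc=R.from_rotvec(s["tool_rot"])
    Rt=R.from_euler("ZX",[yaw_deg,180],degrees=True)
    rv=(Rc.inv()*Rt).as_rotvec(); tgt=np.array(tgt)
    n=int(max(np.ceil(np.linalg.norm(tgt-p)*1e3/maxs),np.ceil(np.linalg.norm(rv)/maxr),1))
    rows=[]
    for i in range(n):
        d=Rc.inv().apply((tgt-p)/(n-i))*1e3; d=d.round(0 if i<n-1 else 1); r=((Rc.inv()*Rt).as_rotvec()/(n-i)).round(3)
        p=p+Rc.apply(d/1e3); Rc=Rc*R.from_rotvec(r); rows.append([*(d+0.).tolist(),*(r+0.).tolist()])
    print(n,"rows, end",p.round(4)); 
    for r in rows: print(r)
C=np.array([0.60331,-0.00447]);A=np.radians(5.5)
Rj=np.array([[np.cos(A),-np.sin(A)],[np.sin(A),np.cos(A)]])
def j2w(x,y): return C+Rj@np.array([x,y])/1e3
def w2j(p): return (np.asarray(p)[:2]-C)@Rj*1e3
def st():
    s=arm.sense(); print("t",round(s["t"],2),"tcp",s["tcp_pos"].round(4),"jig",w2j(s["tcp_pos"]).round(1),"yaw",np.degrees(R.from_rotvec(s["tool_rot"]).as_euler("ZYX")).round(2),"F",s["ft_force"].round(1),"gap",round(s["finger_gap"],4)); return s
E
python3 - <<'E'
from h import *
plan([.6,-.01,.2],5.5)
E
```

```text
19 rows, end [ 0.6  -0.01  0.2 ]
[-29.0, -18.0, 2.0, 0.0, 0.0, 0.138]
[-31.0, -13.0, 2.0, 0.0, 0.0, 0.138]
[-33.0, -9.0, 2.0, 0.0, 0.0, 0.138]
[-34.0, -4.0, 2.0, 0.0, 0.0, 0.138]
[-34.0, 0.0, 2.0, 0.0, 0.0, 0.138]
[-33.0, 5.0, 2.0, 0.0, 0.0, 0.138]
[-32.0, 9.0, 2.0, 0.0, 0.0, 0.138]
[-31.0, 14.0, 2.0, 0.0, 0.0, 0.137]
[-29.0, 18.0, 2.0, 0.0, 0.0, 0.138]
[-26.0, 22.0, 2.0, 0.0, 0.0, 0.137]
[-23.0, 25.0, 2.0, 0.0, 0.0, 0.138]
[-19.0, 28.0, 2.0, 0.0, 0.0, 0.137]
[-15.0, 30.0, 2.0, 0.0, 0.0, 0.138]
[-11.0, 32.0, 2.0, 0.0, 0.0, 0.137]
[-6.0, 33.0, 2.0, 0.0, 0.0, 0.138]
[-2.0, 34.0, 2.0, 0.0, 0.0, 0.137]
[3.0, 34.0, 2.0, 0.0, 0.0, 0.138]
[7.0, 33.0, 2.0, 0.001, 0.001, 0.137]
[12.0, 31.1, 2.2, 0.0, 0.0, 0.138]
```

Emit:
{"name": "carry_out", "arguments": {"motion": [[0, -29, -18, 2, 0, 0, 0.138], [0, -31, -13, 2, 0, 0, 0.138], [0, -33, -9, 2, 0, 0, 0.138], [0, -34, -4, 2, 0, 0, 0.138], [0, -34, 0, 2, 0, 0, 0.138], [0, -33, 5, 2, 0, 0, 0.138], [0, -32, 9, 2, 0, 0, 0.138], [0, -31, 14, 2, 0, 0, 0.138], [0, -29, 18, 2, 0, 0, 0.138], [0, -26, 22, 2, 0, 0, 0.138]]}}

```text
t: 1.1
tcp_pos: [0.4305, 0.2411, 0.2184]
tool_rot: [-2.476, -1.934, 0.001]
ft_force: [0.5, 0.3, 0.5]
finger_gap: 0.0104
```

Emit:
{"name": "carry_out", "arguments": {"motion": [[0, -23, 25, 2, 0, 0, 0.138], [0, -19, 28, 2, 0, 0, 0.138], [0, -15, 30, 2, 0, 0, 0.138], [0, -11, 32, 2, 0, 0, 0.138], [0, -6, 33, 2, 0, 0, 0.138], [0, -2, 34, 2, 0, 0, 0.138], [0, 3, 34, 2, 0, 0, 0.138], [0, 7, 33, 2, 0, 0, 0.138], [0, 12, 31, 2, 0, 0, 0.138], [0, 0, 0, 0, 0, 0, 0]]}}

```text
t: 2.1
tcp_pos: [0.6006, -0.0136, 0.1999]
tool_rot: [3.138, 0.131, -0.0]
ft_force: [-0.3, 0.1, -0.1]
finger_gap: 0.0004
```

```bash
python3 - <<'E'
from h import *
st(); snap("wrist","w1")
E
```

```text
t 2.1 tcp [ 0.6006 -0.0136  0.1999] jig [-3.6 -8.8] yaw [4.7600e+00 2.0000e-02 1.7995e+02] F [-0.3  0.1 -0.1] gap 0.0004
```

View pics/w1.png

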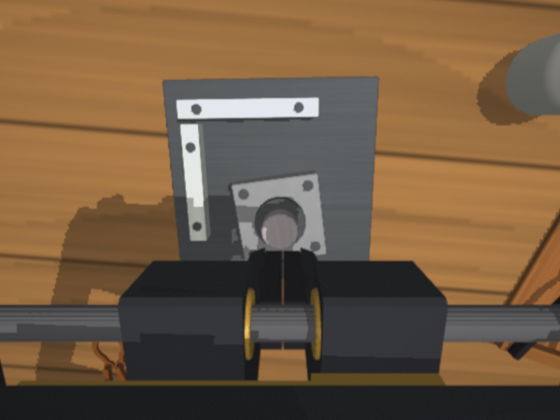

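```bash
python3 - <<'E'
from h import *
crop("w1",155,65,390,270,3,"c_w1")
E
```

```text
(no output)
```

View pics/c_w1.png

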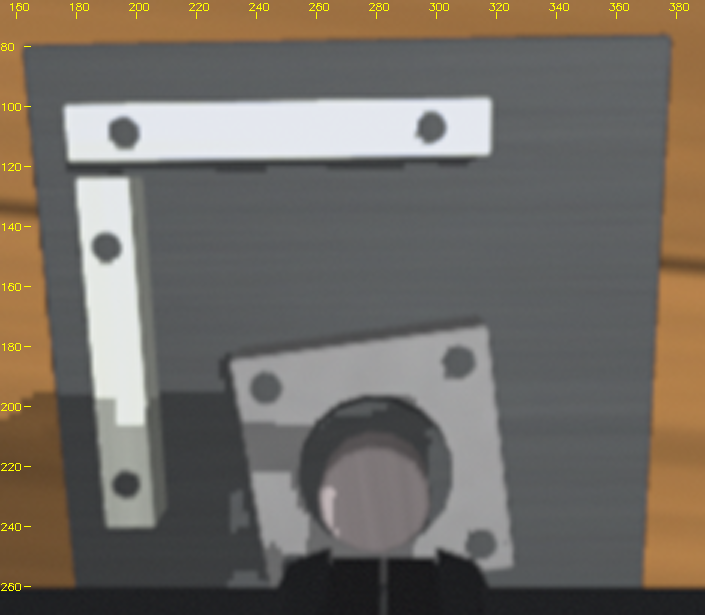

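```bash
python3 - <<'E'
from h import *
z=np.load("w1.npz");po=(z["p"],z["r"])
f=lambda u,v,h:at_z("wrist",u,v,h,po)[:2]
ang=lambda d:np.degrees(np.arctan2(d[1],d[0]))
a,b=f(177.5,118,.028),f(318,116,.028); c,d=f(198,123.5,.028),f(206,239.5,.028)
print(a,b,c,d,np.linalg.norm(a-b),np.linalg.norm(c-d)); print("x-stop face angle",ang(a-b)-90,"y-stop",ang(c-d))
j1,j2=f(164,79.5,.008),f(378,76.5,.008);print(j1,j2,np.linalg.norm(j1-j2),ang(j1-j2)-90)
for p in(a,b,c,d,j1,j2): print(w2j(p).round(1))
B=[f(230.5,184,.032),f(317,173,.032),f(325.5,254,.032)];print("block",[w2j(p).round(1) for p in B],ang(B[0]-B[1])-90, w2j((B[0]+B[2])/2))
print("stub",w2j(f(278.5,231,.066)))
E
```

```text
[0.65907916 0.08434124] [ 0.67100958 -0.03954793] [0.65583738 0.0661524 ] [0.54693451 0.05634785] 0.1244622917416024 0.10934333438260786
x-stop face angle 5.500574517516853 y-stop 5.144481395667477
[0.69171687 0.10259321] [ 0.71039441 -0.09242271] 0.19590828557460194 5.470784292118168
[64.  83.1]
[ 64.  -41.4]
[59.1 65.3]
[-50.3  65.9]
[98.3 98.1]
[ 98.2 -97.8]
block [array([ 4.8, 38.6]), array([ 13.9, -40.8]), array([-65.4, -50. ])] 12.023147184761129 [-30.27640945  -5.6841717 ]
stub [-29.91017217  -5.26865603]
```

```bash
python3 - <<'E'
from h import *
plan([*j2w(-28,-92),.08],5.4)
E
```

```text
4 rows, end [ 0.5842 -0.0987  0.08  ]
[-6.0, 21.0, 30.0, 0.0, 0.0, -0.002]
[-6.0, 21.0, 30.0, 0.0, 0.0, -0.001]
[-5.0, 22.0, 30.0, 0.0, 0.001, -0.002]
[-5.9, 21.4, 29.8, 0.0, 0.0, -0.001]
```

Emit:
{"name": "carry_out", "arguments": {"motion": [[0, -6, 21, 30, 0, 0, -0.003], [0, -6, 21, 30, 0, 0, -0.003], [0, -5, 22, 30, 0, 0, -0.003], [0, -6, 21, 30, 0, 0, -0.002], [0, 0, 0, 31, 0, 0, 0], [0, 0, 0, 31, 0, 0, 0], [0, 0, 0, 0, 0, 0, 0]]}}

```text
t: 2.85
tcp_pos: [0.58, -0.0945, 0.0143]
tool_rot: [-3.133, -0.161, 0.014]
ft_force: [-0.2, 0.1, -0.3]
finger_gap: 0.0004
```

```bash
python3 - <<'E'
from h import *
st()
E
```

```text
t 2.85 tcp [ 0.58   -0.0945  0.0143] jig [-31.8 -87.3] yaw [   5.9     0.49 -179.74] F [-0.2  0.1 -0.3] gap 0.0004
```

Emit:
{"name": "carry_out", "arguments": {"motion": [[0, 0, -6, -2, 0, 0, 0], [0, 0, -6, 0, 0, 0, 0], [0, 0, -6, 0, 0, 0, 0], [0, 0, -6, 0, 0, 0, 0], [0, 0, -5, 0, 0, 0, 0], [0, 0, -5, 0, 0, 0, 0], [0, 0, -5, 0, 0, 0, 0], [0, 0, -4, 0, 0, 0, 0], [0, 0, -3, 0, 0, 0, 0], [0, 0, -3, 0, 0, 0, 0], [0, 0, 0, 0, 0, 0, 0]]}}

```text
t: 3.95
tcp_pos: [0.5802, -0.0485, 0.0214]
tool_rot: [3.137, 0.158, 0.003]
ft_force: [0.2, -3.9, 4.1]
finger_gap: 0.0003
```

```bash
python3 - <<'E'
from h import *
st();snap("wrist","w2")
E
```

```text
t 3.95 tcp [ 0.5802 -0.0485  0.0214] jig [-27.2 -41.6] yaw [ 5.7800e+00 -9.0000e-02  1.7994e+02] F [ 0.2 -3.9  4.1] gap 0.0003
```

View pics/w2.png

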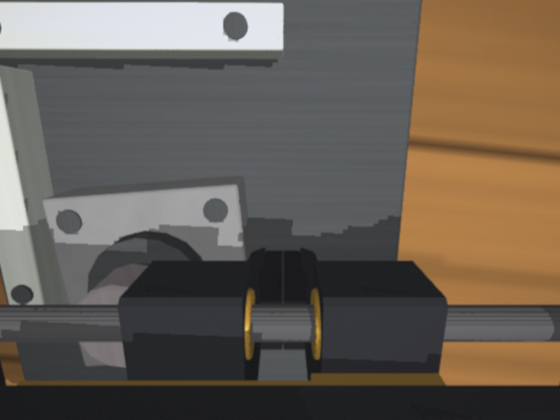

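Emit:
{"name": "carry_out", "arguments": {"motion": [[0, 0, -3, 2, 0, 0, 0], [0, 0, -3, 0, 0, 0, 0], [0, 0, -2, 0, 0, 0, 0], [0, 0, -1, 0, 0, 0, 0], [0, 0, 0, 0, 0, 0, 0]]}}

```text
t: 4.5
tcp_pos: [0.579, -0.0396, 0.0191]
tool_rot: [3.137, 0.158, 0.001]
ft_force: [0.4, -4.4, 4.7]
finger_gap: 0.0002
```

```bash
python3 - <<'E'
from h import *
st()
E
```

```text
t 4.5 tcp [ 0.579  -0.0396  0.0191] jig [-27.6 -32.7] yaw [ 5.7700e+00 -4.0000e-02  1.7996e+02] F [ 0.4 -4.4  4.7] gap 0.0002
```

Emit:
{"name": "carry_out", "arguments": {"motion": [[0, 0, -1.5, 0, 0, 0, 0], [0, 0, -1.5, 0, 0, 0, 0], [0, 0, 0, 0, 0, 0, 0]]}}

```text
t: 4.8
tcp_pos: [0.5786, -0.037, 0.0191]
tool_rot: [3.136, 0.158, 0.001]
ft_force: [-0.1, -6.4, 4.2]
finger_gap: 0.0003
```

Emit:
{"name": "carry_out", "arguments": {"motion": [[0, 0, -1.5, 0, 0, 0, 0], [0, 0, -1.5, 0, 0, 0, 0], [0, 0, 0, 0, 0, 0, 0]]}}

```text
t: 5.1
tcp_pos: [0.578, -0.0365, 0.0192]
tool_rot: [3.133, 0.159, -0.001]
ft_force: [-2.9, -16.9, 4.7]
finger_gap: 0.0006
```

```bash
python3 - <<'E'
from h import *
st()
print(j2w(-100,25)); s=arm.sense(); d=np.array([*j2w(-100,25),.09])-s["tcp_pos"]-R.from_rotvec(s["tool_rot"]).apply([0,.015,-.07]);print(R.from_rotvec(s["tool_rot"]).inv().apply(d)*1e3)
E
```

```text
t 5.1 tcp [ 0.578  -0.0365  0.0192] jig [-28.3 -29.4] yaw [5.8000e+00 4.0000e-02 1.7973e+02] F [ -2.9 -16.9   4.7] gap 0.0006
[0.50137424 0.01083033]
[-71.50533771 -69.46880686  -1.03963054]
```

Emit:
{"name": "carry_out", "arguments": {"motion": [[0, 0, 15, 0, 0, 0, 0], [0, 0, 0, -35, 0, 0, 0], [0, 0, 0, -35, 0, 0, 0], [0, -36, 0, 0, 0, 0, -0.003], [0, -36, -17, 0, 0, 0, -0.003], [0, 0, -26, 0, 0, 0, 0], [0, 0, -26, 0, 0, 0, 0], [0, 0, 0, 35, 0, 0, 0], [0, 0, 0, 36, 0, 0, 0], [0, 0, 0, 0, 0, 0, 0]]}}

```text
t: 6.1
tcp_pos: [0.4956, 0.0147, 0.0131]
tool_rot: [-3.133, -0.168, 0.016]
ft_force: [-0.3, -0.7, 0.1]
finger_gap: 0.0005
```

```bash
python3 - <<'E'
from h import *
st();snap("wrist","w3")
E
```

```text
t 6.1 tcp [0.4956 0.0147 0.0131] jig [-105.4   29.4] yaw [   6.12    0.58 -179.76] F [-0.3 -0.7  0.1] gap 0.0005
```

View pics/w3.png

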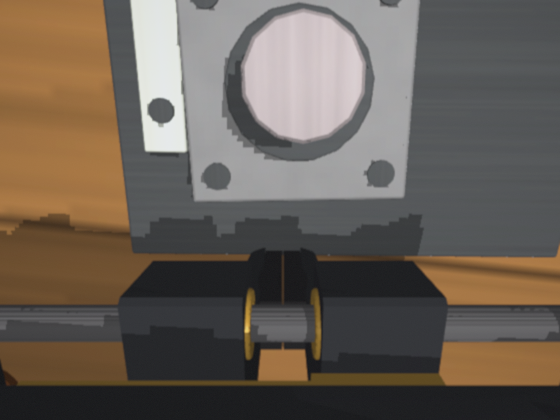

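Emit:
{"name": "carry_out", "arguments": {"motion": [[0, 8, 4, -3, 0, 0, -0.006], [0, 8, 0, 0, 0, 0, 0], [0, 6, 0, 0, 0, 0, 0], [0, 6, 0, 0, 0, 0, 0], [0, 6, 0, 0, 0, 0, 0], [0, 6, 0, 0, 0, 0, 0], [0, 6, 0, 0, 0, 0, 0], [0, 6, 0, 0, 0, 0, 0], [0, 6, 0, 0, 0, 0, 0], [0, 6, 0, 0, 0, 0, 0], [0, 5, 0, 0, 0, 0, 0], [0, 0, 0, 0, 0, 0, 0]]}}

```text
t: 7.35
tcp_pos: [0.5704, 0.0167, 0.0214]
tool_rot: [3.136, 0.177, 0.001]
ft_force: [-0.7, -0.7, 0.3]
finger_gap: 0.0006
```

```bash
python3 - <<'E'
from h import *
st();snap("wrist","w4")
E
```

```text
t 7.35 tcp [0.5704 0.0167 0.0214] jig [-30.7  24.2] yaw [ 6.4600e+00 -4.0000e-02  1.7998e+02] F [-0.7 -0.7  0.3] gap 0.0006
```

View pics/w4.png

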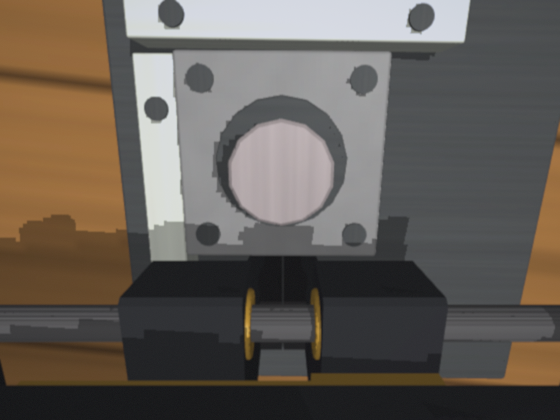

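Emit:
{"name": "carry_out", "arguments": {"motion": [[0, 2, 0, 2, 0, 0, 0.01], [0, 2, 0, 0, 0, 0, 0.008], [0, 2, 0, 0, 0, 0, 0], [0, 0, 0, 0, 0, 0, 0]]}}

```text
t: 7.8
tcp_pos: [0.5742, 0.0176, 0.0185]
tool_rot: [-3.138, -0.149, 0.005]
ft_force: [-7.4, -0.4, 4.1]
finger_gap: 0.0003
```

Emit:
{"name": "carry_out", "arguments": {"motion": [[0, 2, 0, 0, 0, 0, 0], [0, 2, 0, 0, 0, 0, 0], [0, 0, 0, 0, 0, 0, 0]]}}

```text
t: 8.1
tcp_pos: [0.5743, 0.0178, 0.018]
tool_rot: [-3.137, -0.15, 0.019]
ft_force: [-22.0, -4.5, 17.6]
finger_gap: 0.0007
```

Emit:
{"name": "carry_out", "arguments": {"motion": [[0, -15, 0, 0, 0, 0, 0], [0, 0, 0, -35, 0, 0, 0], [0, 0, 0, -38, 0, 0, 0], [0, 0, 38, 0, 0, 0, 0], [0, 33, 37, 0, 0, 0, 0], [0, 33, 5, 0, 0, 0, 0], [0, 0, 0, 0, 0, 0, 0], [0, 0, 0, 35, 0, 0, 0], [0, 0, 0, 34, 0, 0, 0], [0, 0, 0, 0, 0, 0, 0]]}}

```text
t: 9.1
tcp_pos: [0.6333, -0.0553, 0.0175]
tool_rot: [-3.135, -0.149, 0.014]
ft_force: [-0.6, -0.2, -0.1]
finger_gap: 0.0001
```

```bash
python3 - <<'E'
from h import *
st();snap("wrist","w5")
E
```

```text
t 9.1 tcp [ 0.6333 -0.0553  0.0175] jig [ 25.  -53.5] yaw [   5.44    0.51 -179.79] F [-0.6 -0.2 -0.1] gap 0.0001
```

View pics/w5.png

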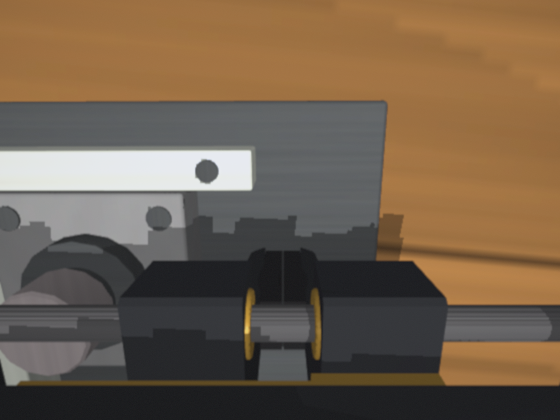

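Emit:
{"name": "carry_out", "arguments": {"motion": [[0, 0, -6, 0, 0, 0, 0], [0, 0, -6, 0, 0, 0, 0], [0, 0, -6, 0, 0, 0, 0], [0, 0, -3, 0, 0, 0, 0], [0, 0, -2, 0, 0, 0, 0], [0, 0, -2, 0, 0, 0, 0], [0, 0, 0, 0, 0, 0, 0]]}}

```text
t: 9.85
tcp_pos: [0.6354, -0.0319, 0.0228]
tool_rot: [-3.138, -0.149, 0.0]
ft_force: [0.2, -0.2, -0.9]
finger_gap: 0.0006
```

Emit:
{"name": "carry_out", "arguments": {"motion": [[0, 0, -1.5, 0, 0, 0, 0], [0, 0, -1.5, 0, 0, 0, 0], [0, 0, 0, 0, 0, 0, 0]]}}

```text
t: 10.15
tcp_pos: [0.6353, -0.0298, 0.0227]
tool_rot: [3.137, 0.149, 0.0]
ft_force: [0.6, -4.0, -1.0]
finger_gap: 0.0002
```

Emit:
{"name": "carry_out", "arguments": {"motion": [[0, 0, -1.5, 0, 0, 0, 0], [0, 0, -1.5, 0, 0, 0, 0], [0, 0, 0, 0, 0, 0, 0]]}}

```text
t: 10.45
tcp_pos: [0.6353, -0.0296, 0.023]
tool_rot: [3.133, 0.148, 0.001]
ft_force: [-0.2, -14.2, -1.0]
finger_gap: 0.0004
```

```bash
python3 - <<'E'
from h import *
st()
E
```

```text
t 10.45 tcp [ 0.6353 -0.0296  0.023 ] jig [ 29.5 -28. ] yaw [ 5.4200e+00 -2.0000e-02  1.7973e+02] F [ -0.2 -14.2  -1. ] gap 0.0004
```

Emit:
{"name": "carry_out", "arguments": {"motion": [[0, 0, 12, 0, 0, 0, 0], [0, 0, 0, -45, 0, 0, 0], [0, 0, 0, -45, 0, 0, 0], [0, -35, -35, 0, 0, 0, 0], [0, -35, -30, 0, 0, 0, 0], [0, 0, 0, 0, 0, 0, 0], [0, 0, 0, 0, 0, 0, 0], [0, 0, 0, 0, 0, 0, 0]]}}

```text
t: 11.25
tcp_pos: [0.5614, 0.0196, 0.1133]
tool_rot: [3.138, 0.148, 0.003]
ft_force: [-0.1, -0.7, 1.0]
finger_gap: 0.0006
```

```bash
python3 - <<'E'
from h import *
st();snap("wrist","w6")
E
```

```text
t 11.25 tcp [0.5614 0.0196 0.1133] jig [-39.4  28. ] yaw [ 5.4200e+00 -1.0000e-01  1.7998e+02] F [-0.1 -0.7  1. ] gap 0.0006
```

View pics/w6.png

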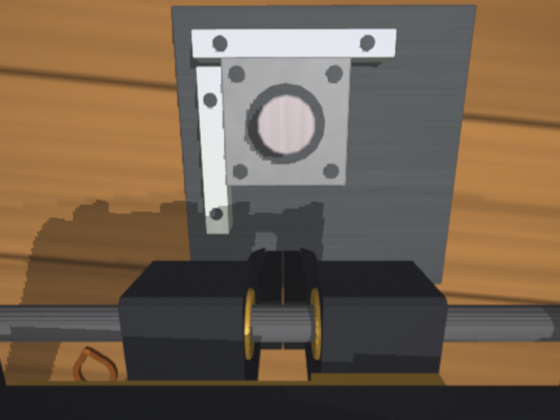

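```bash
python3 - <<'E'
from h import *
crop("w6",165,0,400,200,3,"c_w6")
z=np.load("w6.npz");d=z["d"];print(d[120,288],d[90,260],d[45,290])
E
```

```text
0.18654598 0.21463302 0.21204792
```

View pics/c_w6.png

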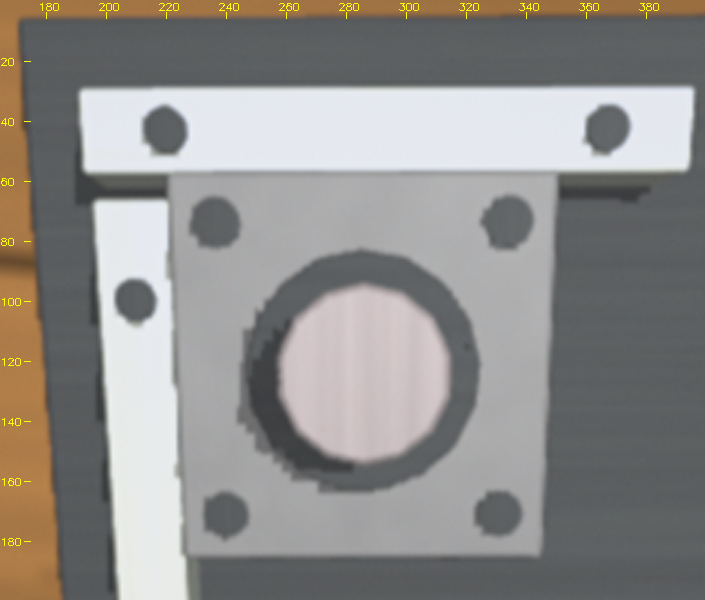

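```bash
python3 - <<'E'
from h import *
z=np.load("w6.npz");po=(z["p"],z["r"])
f=lambda u,v,h:at_z("wrist",u,v,h,po)
s=f(286,124,.066); print("stub world",s,"jig",w2j(s)); print("in tool mm",R.from_rotvec(po[1]).inv().apply(s-po[0])*1e3)
print("width", np.linalg.norm(f(257.5,124,.066)-f(314.5,124,.066)))
B=[f(220.5,57.5,.032),f(349.5,57.5,.032),f(345,184.5,.032),f(226,184.5,.032)]
print([w2j(b).round(1) for b in B]); a=B[0]-B[1]; print(np.degrees(np.arctan2(a[1],a[0]))-90); m=sum(B)/4; print(m,w2j(m))
x1,x2=f(192.5,57,.028),f(393.5,56.5,.028);print("xstop",w2j(x1),w2j(x2))
a=x1-x2;print(np.degrees(np.arctan2(a[1],a[0]))-90)
plan([.47,-.31,.16],-16)
E
```

```text
stub world [0.62491166 0.02353902 0.066     ] jig [24.18675433 25.80964524]
in tool mm [63.47026879  2.04199917 47.41701769]
width 0.030864338377133572
[array([62.9, 65.3]), array([ 62.7, -13.1]), array([-15.5, -13.8]), array([-15.3,  65.4])]
5.367041258082168
[0.62440703 0.02361551 0.032     ] [23.69177674 25.93414542]
xstop [63.86578853 83.21021141] [ 63.86330147 -40.95662926]
5.498852363647714
8 rows, end [ 0.47 -0.31  0.16]
[-15.0, 40.0, -6.0, 0.0, 0.0, 0.047]
[-13.0, 41.0, -6.0, 0.0, 0.0, 0.047]
[-12.0, 41.0, -6.0, 0.0, 0.0, 0.047]
[-10.0, 42.0, -6.0, 0.0, 0.0, 0.046]
[-7.0, 42.0, -6.0, 0.0, 0.0, 0.047]
[-6.0, 42.0, -6.0, 0.0, -0.001, 0.046]
[-4.0, 42.0, -5.0, 0.0, 0.0, 0.047]
[-1.1, 43.0, -5.9, 0.0, -0.001, 0.046]
```

Emit:
{"name": "carry_out", "arguments": {"motion": [[1, -15, 40, -6, 0, 0, 0.047], [1, -13, 41, -6, 0, 0, 0.047], [1, -12, 41, -6, 0, 0, 0.047], [1, -10, 42, -6, 0, 0, 0.047], [1, -7, 42, -6, 0, 0, 0.047], [1, -6, 42, -6, 0, 0, 0.046], [1, -4, 42, -5, 0, 0, 0.047], [1, -1, 43, -6, 0, 0, 0.046], [1, 0, 0, 0, 0, 0, 0], [1, 0, 0, 0, 0, 0, 0]]}}

```text
t: 12.3
tcp_pos: [0.4687, -0.3112, 0.1597]
tool_rot: [-3.11, 0.442, -0.001]
ft_force: [1.1, 0.4, -0.6]
finger_gap: 0.0781
```

```bash
python3 - <<'E'
from h import *
st();snap("wrist","w7")
E
```

```text
t 12.3 tcp [ 0.4687 -0.3112  0.1597] jig [-163.4 -292.4] yaw [-1.6160e+01 -2.0000e-02 -1.7999e+02] F [ 1.1  0.4 -0.6] gap 0.0781
```

View pics/w7.png

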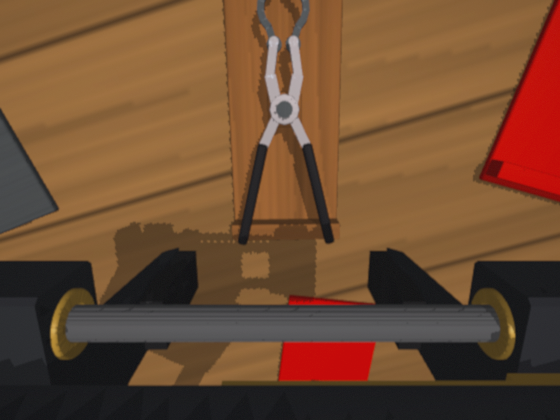

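```bash
python3 - <<'E'
from h import *
z=np.load("w7.npz");po=(z["p"],z["r"]);d=z["d"]; print(d[110,284],d[240,243])
e,dd=ray("wrist",284.5,110,po); print("depth z",(e+dd*d[110,284])[2])
f=lambda u,v,h:at_z("wrist",u,v,h,po)
crop("w7",215,0,355,255,3,"c_w7")
E
```

```text
0.25282547 0.28224087
depth z 0.042304603617098036
```

View pics/c_w7.png

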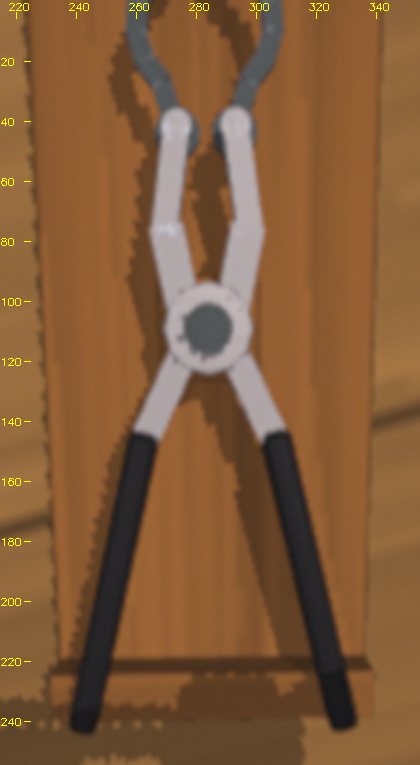

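```bash
python3 - <<'E'
from h import *
z=np.load("w7.npz");po=(z["p"],z["r"])
f=lambda u,v,h:at_z("wrist",u,v,h,po)
pv=f(284,109,.0415);t=f(283.5,40,.038);h=f(285.5,239,.040)
ang=lambda d:np.degrees(np.arctan2(d[1],d[0]))
print(pv,t,h,ang(t-h),ang(pv-h),np.linalg.norm((t-pv)[:2]),np.linalg.norm((pv-h)[:2]))
a=np.radians(ang(t-h)); g=pv[:2]-.055*np.array([np.cos(a),np.sin(a)]);print("grip",g)
plan([*g,.10],ang(t-h))
E
```

```text
[ 0.53841441 -0.33265852  0.0415    ] [ 0.58350223 -0.34535721  0.038     ] [ 0.44079456 -0.30567592  0.04      ] -15.539116847031357 -15.451052332300659 0.04684194515581855 0.10128028352075076
grip [ 0.48542478 -0.31792423]
2 rows, end [ 0.4854 -0.318   0.1   ]
[9.0, 2.0, 30.0, 0.0, 0.0, -0.005]
[9.2, 1.3, 29.3, -0.001, 0.0, -0.004]
```

Emit:
{"name": "carry_out", "arguments": {"motion": [[1, 9, 2, 30, 0, 0, -0.005], [1, 9, 1.5, 29, 0, 0, -0.005], [1, 0, 0, 0, 0, 0, 0], [1, 0, 0, 0, 0, 0, 0]]}}

```text
t: 12.75
tcp_pos: [0.4852, -0.3162, 0.1002]
tool_rot: [-3.112, 0.419, 0.003]
ft_force: [0.2, -0.1, -0.0]
finger_gap: 0.0879
```

```bash
python3 - <<'E'
from h import *
st();snap("wrist","w8")
E
```

```text
t 12.75 tcp [ 0.4852 -0.3162  0.1002] jig [-147.4 -298.9] yaw [-1.5330e+01  1.1000e-01 -1.7993e+02] F [ 0.2 -0.1 -0. ] gap 0.0879
```

View pics/w8.png

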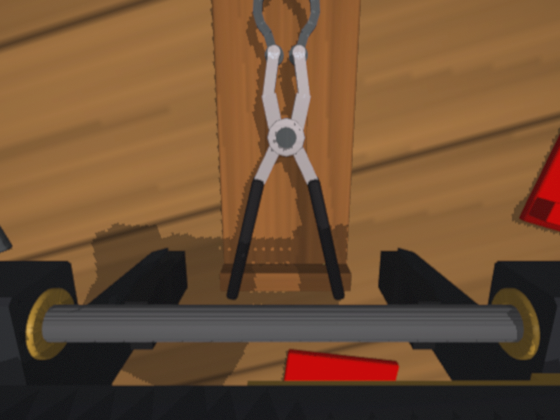

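```bash
python3 - <<'E'
from h import *
z=np.load("w8.npz");po=(z["p"],z["r"])
Ri=R.from_rotvec(po[1]).inv()
for u,v,h in((286,138,.0415),(286.5,50,.038),(286.5,295,.04)): print((Ri.apply(at_z("wrist",u,v,h,po)-po[0])*1e3).round(1))
E
```

```text
[55.4  2.1 58.6]
[102.9   2.4  62. ]
[-46.2   2.7  60.3]
```

Emit:
{"name": "carry_out", "arguments": {"motion": [[1, 0.5, 2, 25, 0, 0, 0], [1, 0, 0, 25, 0, 0, 0], [1, 0, 0, 18, 0, 0, 0], [1, 0, 0, 10, 0, 0, 0], [1, 0, 0, 4, 0, 0, 0], [1, 0, 0, 2, 0, 0, 0], [1, 0, 0, 0, 0, 0, 0], [1, 0, 0, 0, 0, 0, 0]]}}

```text
t: 13.6
tcp_pos: [0.4857, -0.3202, 0.0178]
tool_rot: [3.112, -0.421, 0.002]
ft_force: [0.2, 0.7, -0.2]
finger_gap: 0.088
```

```bash
python3 - <<'E'
from h import *
st()
E
```

```text
t 13.6 tcp [ 0.4857 -0.3202  0.0178] jig [-147.3 -303. ] yaw [-1.5420e+01 -9.0000e-02  1.7995e+02] F [ 0.2  0.7 -0.2] gap 0.088
```

Down 3 mm more, then close.

Emit:
{"name": "carry_out", "arguments": {"motion": [[1, 0, 0, 3, 0, 0, 0], [1, 0, 0, 0, 0, 0, 0], [0, 0, 0, 0, 0, 0, 0], [0, 0, 0, 0, 0, 0, 0], [0, 0, 0, 0, 0, 0, 0], [0, 0, 0, 0, 0, 0, 0], [0, 0, 0, 0, 0, 0, 0], [0, 0, 0, 0, 0, 0, 0], [0, 0, 0, 0, 0, 0, 0], [0, 0, 0, 0, 0, 0, 0]]}}

```text
t: 14.6
tcp_pos: [0.4851, -0.3196, 0.0137]
tool_rot: [-3.113, 0.422, 0.0]
ft_force: [-1.0, 1.1, 2.7]
finger_gap: 0.0262
```

```bash
python3 - <<'E'
from h import *
st();snap("wrist","w9")
E
```

```text
t 14.6 tcp [ 0.4851 -0.3196  0.0137] jig [-147.9 -302.3] yaw [-1.5430e+01  1.0000e-02 -1.7999e+02] F [-1.   1.1  2.7] gap 0.0262
```

View pics/w9.png

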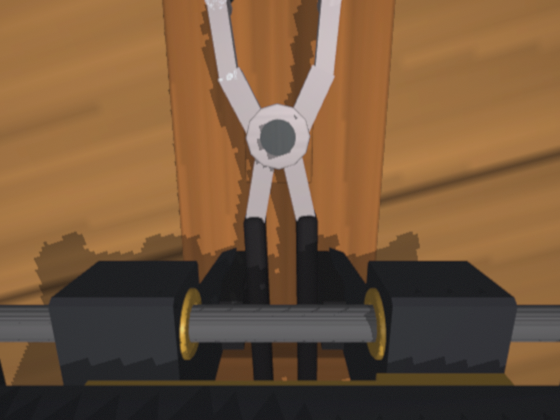

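Emit:
{"name": "carry_out", "arguments": {"motion": [[0, 0, 0, -6, 0, 0, 0], [0, 0, 0, -12, 0, 0, 0], [0, 0, 0, -18, 0, 0, 0], [0, 0, 0, -22, 0, 0, 0], [0, 0, 0, -22, 0, 0, 0], [0, 0, 0, -18, 0, 0, 0], [0, 0, 0, -10, 0, 0, 0], [0, 0, 0, -4, 0, 0, 0], [0, 0, 0, 0, 0, 0, 0], [0, 0, 0, 0, 0, 0, 0]]}}

```text
t: 15.65
tcp_pos: [0.4846, -0.3192, 0.1248]
tool_rot: [-3.112, 0.422, 0.002]
ft_force: [-0.2, 0.7, -2.7]
finger_gap: 0.0264
```

```bash
python3 - <<'E'
from h import *
st();snap("wrist","w10");snap("scene","s10");snap("top","t10"); crop("w10",180,0,380,240,3,"c_w10")
crop("t10",340,130,430,240,6,"c_t10");crop("s10",170,140,280,230,6,"c_s10")
E
```

```text
t 15.65 tcp [ 0.4846 -0.3192  0.1248] jig [-148.3 -302. ] yaw [-1.5430e+01  8.0000e-02 -1.7996e+02] F [-0.2  0.7 -2.7] gap 0.0264
```

View pics/c_w10.png

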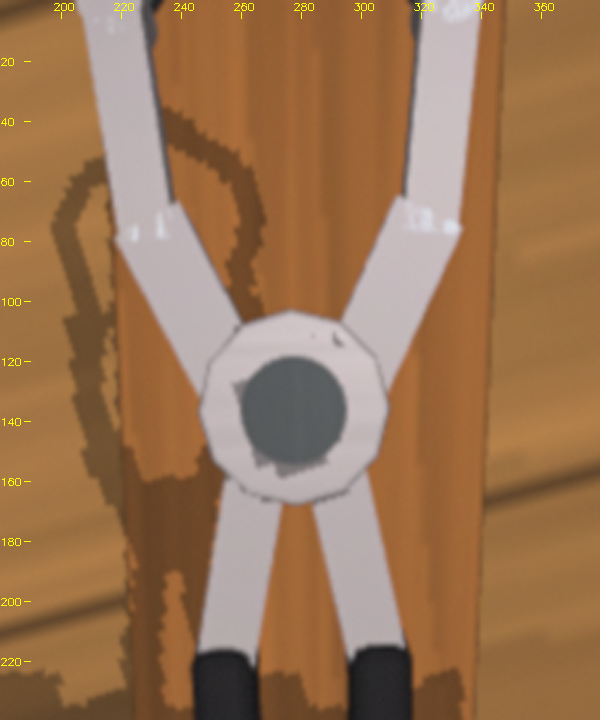

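View pics/c_t10.png

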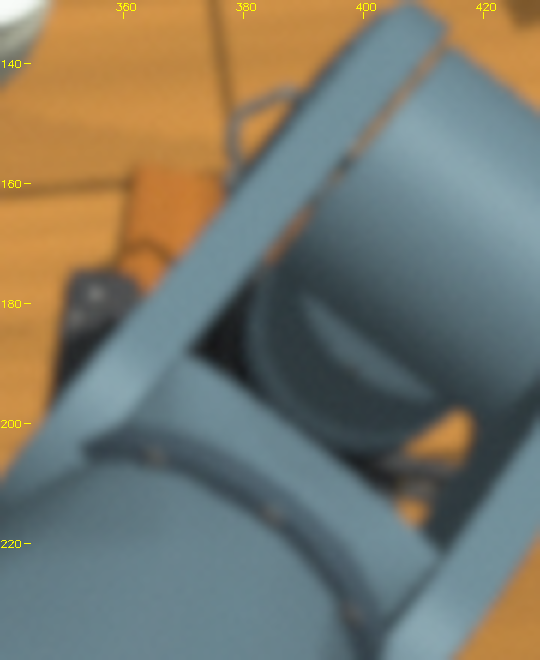

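View pics/c_s10.png

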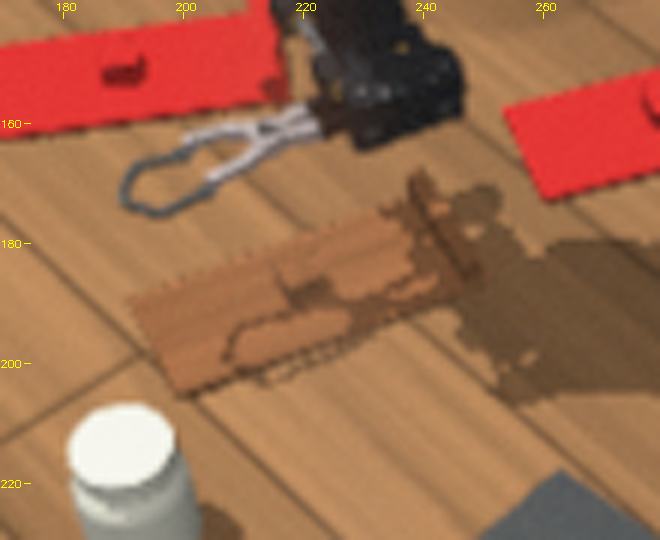

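```bash
cat > hand.py <<'E'
from h import *
import sys
def hand(tag,pts):
    z=np.load(tag+".npz");d=z["d"];c=arm.camera_info("wrist");K=c["camera_matrix"];M=c["mount"]
    for u,v in pts:
        w=np.median(d[int(v)-1:int(v)+2,int(u)-1:int(u)+2]); q=M[:3,:3]@(w*np.array([(u-K[0,2])/K[0,0],-(v-K[1,2])/K[1,1],-1]))+M[:3,3]
        print((u,v),(q*1e3).round(1))
E
python3 - <<'E'
from hand import *
hand("w9",[(278,115),(278,160),(277.5,136.5),(222,20),(330,20),(256,190),(300,190),(257,240),(306,240)])
print()
hand("w10",[(278,113),(278,160),(277.5,136.5),(217,20),(331,20),(222,45),(327,45),(234,190),(304,190),(254,228),(308,228)])
E
```

```text
(278, 115) [ 67.7  -1.4 -26. ]
(278, 160) [ 52.8  -1.5 -26.3]
(277.5, 136.5) [ 60.8  -1.6 -28.3]
(222, 20) [ 96.6 -18.9 -24.9]
(330, 20) [ 96.4  15.  -25.3]
(256, 190) [ 41.9  -9.4 -24.5]
(300, 190) [ 41.9   6.3 -24.6]
(257, 240) [ 23.7  -9.2 -26.5]
(306, 240) [ 23.6   8.7 -26.1]

(278, 113) [ 68.4  -1.4 -25. ]
(278, 160) [ 52.8  -1.5 -26.2]
(277.5, 136.5) [ 60.8  -1.6 -27.5]
(217, 20) [ 96.7 -20.6 -24.3]
(331, 20) [ 96.8  15.5 -23.8]
(222, 45) [ 89.6 -19.5 -23.7]
(327, 45) [ 89.5  14.5 -23.8]
(234, 190) [ 12.8 -37.4 116.7]
(304, 190) [ 41.6   7.8 -23.3]
(254, 228) [ 28.  -10.3 -25.7]
(308, 228) [ 28.    9.4 -25.7]
```

```bash
cat > ov.py <<'E'
from h import *
from hand import *
RT=np.array([130.8,-3.7,-13.5])/1e3; YR=np.radians(-1.8)
def overlay(tag,cam,po,box,k,out):
    z0=cv2.imread(f"pics/{tag}.png"); u0,v0,u1,v1=box
    im=cv2.resize(z0[v0:v1,u0:u1],None,fx=k,fy=k,interpolation=cv2.INTER_CUBIC)
    T=R.from_rotvec(po[1])
    def dr(P,col):
        q=proj(cam,T.apply(P)+po[0]); 
        q=((q-[u0,v0]+.5)*k).astype(int); cv2.polylines(im,[q.reshape(-1,1,2)],False,col,1)
    t=np.linspace(0,2*np.pi,40)
    for r in(.018,.0225): dr(RT+np.c_[r*np.cos(t),r*np.sin(t),0*t],(0,255,0))
    ax=np.array([np.cos(YR),np.sin(YR),0]); dr(np.array([RT-ax*.125,RT+ax*.025])+[0,0,-.0],(0,0,255))
    cv2.imwrite(f"pics/{out}.png",im)
E
python3 - <<'E'
from ov import *
z=np.load("w10.npz");po=(z["p"],z["r"])
overlay("s10","scene",po,(170,140,280,210),7,"o_s10");overlay("t10","top",po,(360,130,420,200),8,"o_t10")
E
```

```text
(no output)
```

View pics/o_s10.png

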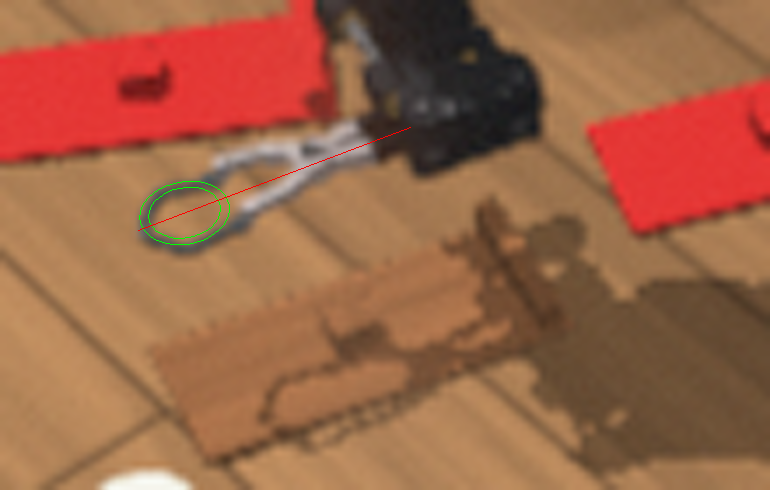

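View pics/o_t10.png

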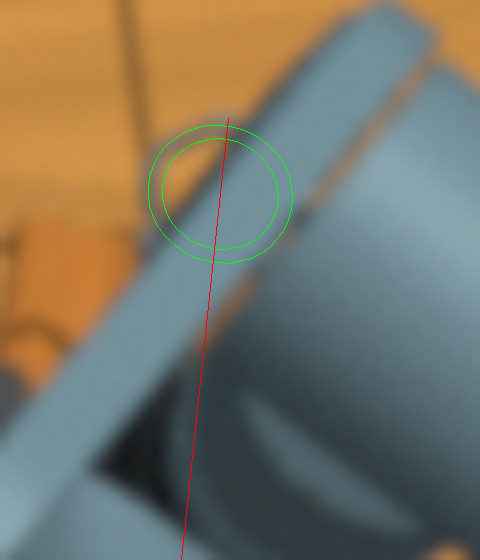

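```bash
python3 - <<'E'
from h import *
plan([.495,.0075,.11],5.4,maxs=32)
E
```

```text
11 rows, end [0.495  0.0075 0.11  ]
[-7.0, -29.0, 1.0, 0.0, 0.0, -0.033]
[-6.0, -29.0, 1.0, 0.0, 0.0, -0.033]
[-5.0, -29.0, 1.0, 0.0, 0.0, -0.033]
[-4.0, -29.0, 2.0, 0.0, 0.0, -0.033]
[-3.0, -30.0, 1.0, 0.0, 0.0, -0.033]
[-2.0, -30.0, 2.0, 0.0, 0.0, -0.033]
[-1.0, -30.0, 1.0, 0.0, 0.0, -0.033]
[0.0, -30.0, 2.0, 0.0, 0.0, -0.033]
[1.0, -29.0, 1.0, 0.0, 0.0, -0.033]
[1.0, -30.0, 2.0, -0.001, 0.001, -0.033]
[2.5, -29.4, 1.0, 0.0, 0.0, -0.034]
```

Emit:
{"name": "carry_out", "arguments": {"motion": [[0, -2, -10, 0, 0, 0, -0.01], [0, -5, -19, 1, 0, 0, -0.023], [0, -6, -29, 1, 0, 0, -0.033], [0, -5, -29, 1, 0, 0, -0.033], [0, -4, -29, 2, 0, 0, -0.033], [0, -3, -30, 1, 0, 0, -0.033], [0, -2, -30, 2, 0, 0, -0.033], [0, -1, -30, 1, 0, 0, -0.033], [0, 0, -30, 2, 0, 0, -0.033], [0, 1, -29, 1, 0, 0, -0.033], [0, 1, -30, 2, 0, 0, -0.033], [0, 1, -18, 1, 0, 0, -0.022]]}}

```text
t: 17.0
tcp_pos: [0.4931, -0.0009, 0.1103]
tool_rot: [-3.138, -0.137, 0.002]
ft_force: [-0.7, -0.4, -2.6]
finger_gap: 0.0262
```

Emit:
{"name": "carry_out", "arguments": {"motion": [[0, 1, -9, 0, 0, 0, -0.01], [0, 0, 0, 0, 0, 0, 0], [0, 0, 0, 0, 0, 0, 0]]}}

```text
t: 17.3
tcp_pos: [0.4947, 0.0046, 0.1109]
tool_rot: [3.138, 0.146, 0.0]
ft_force: [0.7, -0.6, -2.9]
finger_gap: 0.0265
```

```bash
python3 - <<'E'
from ov import *
st();po=snap("wrist","w11");snap("scene","s11");snap("top","t11"); crop("w11",180,0,380,240,3,"c_w11")
overlay("s11","scene",po,(220,200,330,290),7,"o_s11");overlay("t11","top",po,(215,130,295,230),6,"o_t11")
hand("w11",[(278,113),(278,160),(277.5,136.5),(217,20),(331,20),(222,45),(327,45),(304,190),(254,228),(308,228)])
E
```

```text
t 17.3 tcp [0.4947 0.0046 0.1109] jig [-107.2   19.4] yaw [ 5.3400e+00 -2.0000e-02  1.7998e+02] F [ 0.7 -0.6 -2.9] gap 0.0265
(278, 113) [ 68.3  -1.4 -25.3]
(278, 160) [ 52.7  -1.4 -25.5]
(277.5, 136.5) [ 60.8  -1.5 -27.9]
(217, 20) [ 96.8 -20.7 -23.8]
(331, 20) [ 96.8  15.6 -23.7]
(222, 45) [ 89.4 -19.3 -24.7]
(327, 45) [ 89.4  14.5 -24.2]
(304, 190) [ 41.7   7.8 -23.8]
(254, 228) [ 28.1 -10.3 -25.9]
(308, 228) [ 28.    9.4 -25.7]
```

View pics/c_w11.png

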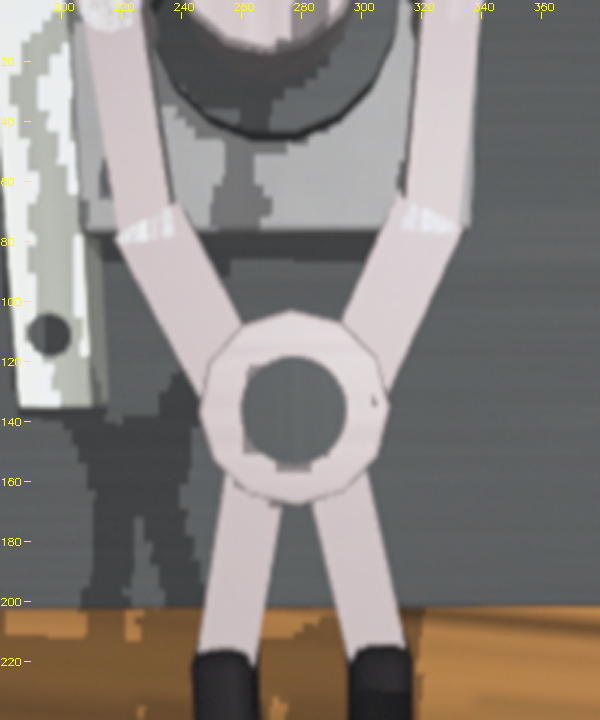

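View pics/o_s11.png

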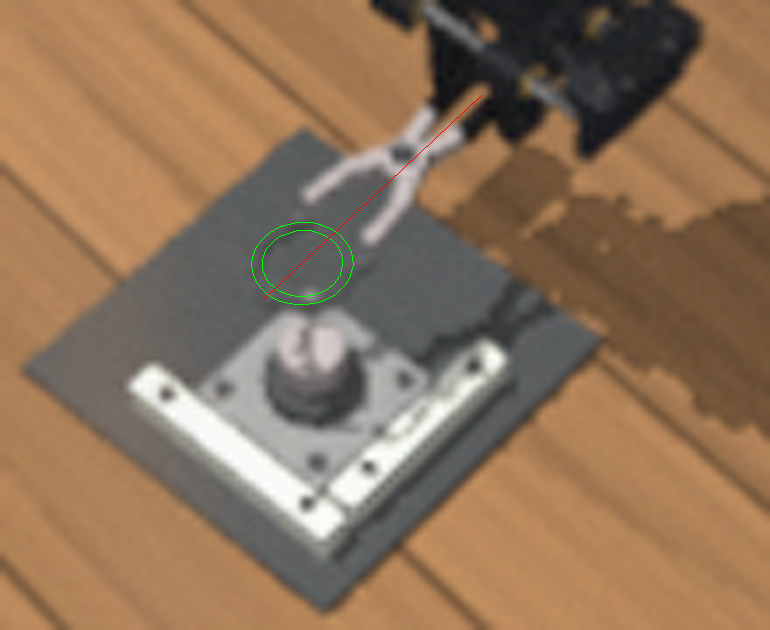

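View pics/o_t11.png

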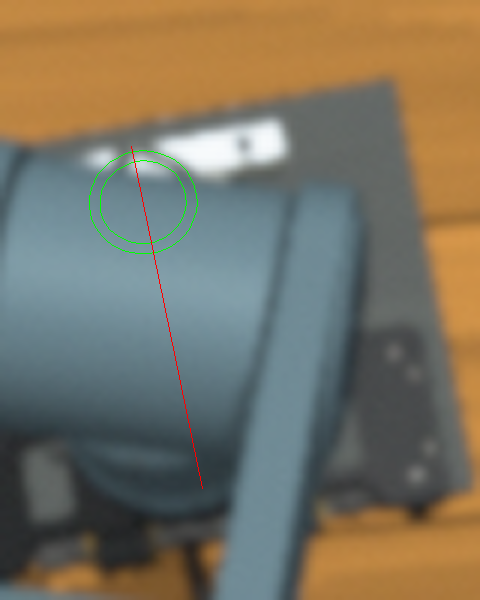

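```bash
python3 - <<'E'
from h import *
z=np.load("w11.npz");po=(z["p"],z["r"]);T=R.from_rotvec(po[1])
f=lambda u,v,h:(T.inv().apply(at_z("wrist",u,v,h,po)-po[0])*1e3).round(1)
print("pred stub tool",(T.inv().apply(np.array([.6249,.0235,.042])-po[0])*1e3).round(1))
print("collar low",f(268,46,.042),"+24"); print("foot corners",f(207,76.5,.032),f(336.5,75.5,.032),"+40"); print("stub low",f(268,17.5,.066),"+16")
E
```

```text
pred stub tool [131.3  -6.8  68.9]
collar low [106.2  -8.1  68.9] +24
foot corners [ 91.  -45.8  78.9] [91.5 33.  78.9] +40
stub low [114.7  -7.   44.9] +16
```

Emit:
{"name": "carry_out", "arguments": {"motion": [[0, 0, -1, 5, 0, 0.007, 0], [0, 0, -1, 12, 0, 0, 0], [0, 0, -1, 15, 0, 0, 0], [0, 0, 0, 12, 0, 0, 0], [0, 0, 0, 5, 0, 0, 0], [0, 0, 0, 0, 0, 0, 0], [0, 0, 0, 0, 0, 0, 0], [0, 0, 0, 0, 0, 0, 0]]}}

```text
t: 18.25
tcp_pos: [0.4954, 0.0075, 0.0623]
tool_rot: [-3.138, -0.146, -0.013]
ft_force: [-0.0, 0.8, -2.4]
finger_gap: 0.0262
```

```bash
python3 - <<'E'
from ov import *
st();po=snap("wrist","w12");snap("scene","s12"); crop("w12",180,0,380,200,3,"c_w12")
crop("s12",220,200,330,290,7,"o_s12")
T=R.from_rotvec(po[1]);print("pred stub tool",(T.inv().apply(np.array([.6249,.0235,.042])-po[0])*1e3).round(1))
hand("w12",[(278,113),(278,160),(217,20),(331,20),(222,45),(327,45),(254,228),(308,228)])
E
```

```text
t 18.25 tcp [0.4954 0.0075 0.0623] jig [-106.3   22.3] yaw [  5.31  -0.47 179.98] F [-0.   0.8 -2.4] gap 0.0262
pred stub tool [130.3  -3.9  21.3]
(278, 113) [ 68.3  -1.4 -25.4]
(278, 160) [ 52.7  -1.4 -25.5]
(217, 20) [ 96.8 -20.6 -23.9]
(331, 20) [ 96.8  15.6 -23.9]
(222, 45) [ 89.6 -19.4 -23.6]
(327, 45) [ 89.5  14.5 -23.8]
(254, 228) [ 28.1 -10.2 -26. ]
(308, 228) [ 28.    9.4 -25.8]
```

View pics/c_w12.png

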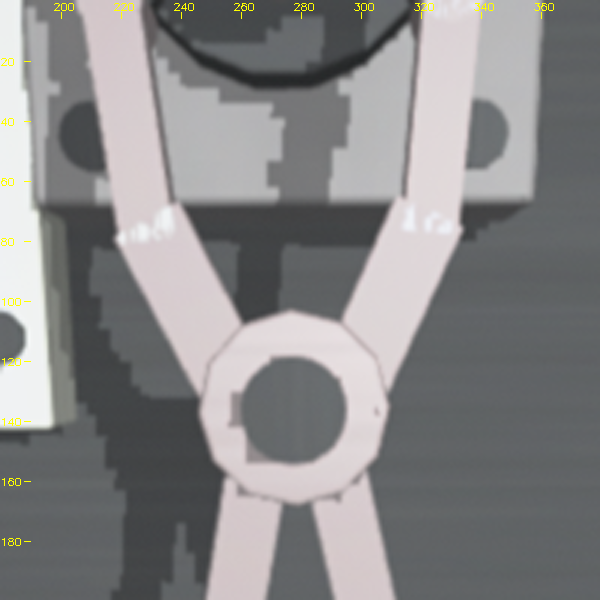

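View pics/o_s12.png

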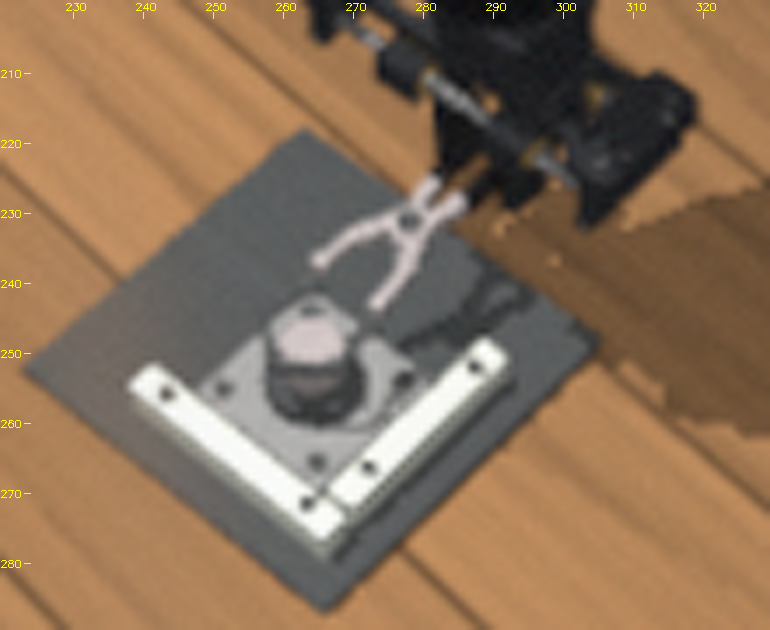

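```bash
python3 - <<'E'
from h import *
z=np.load("w12.npz");po=(z["p"],z["r"]);T=R.from_rotvec(po[1])
f=lambda u,v,h:(T.inv().apply(at_z("wrist",u,v,h,po)-po[0])*1e3).round(1)
print("collar low",f(275,28.5,.042),"+24"); a,b=f(192.5,67,.032),f(357,66,.032); print("foot corners",a,b,(a+b)/2,"+40")
im=cv2.imread("pics/s12.png");cv2.imwrite("pics/e_s12.png",cv2.convertScaleAbs(cv2.resize(im[215:275,240:310],None,fx=10,fy=10,interpolation=cv2.INTER_CUBIC),alpha=1.8,beta=10))
E
```

```text
collar low [104.5  -3.1  21.1] +24
foot corners [ 90.1 -42.6  31. ] [90.5 35.6 31. ] [90.3 -3.5 31. ] +40
```

View pics/e_s12.png

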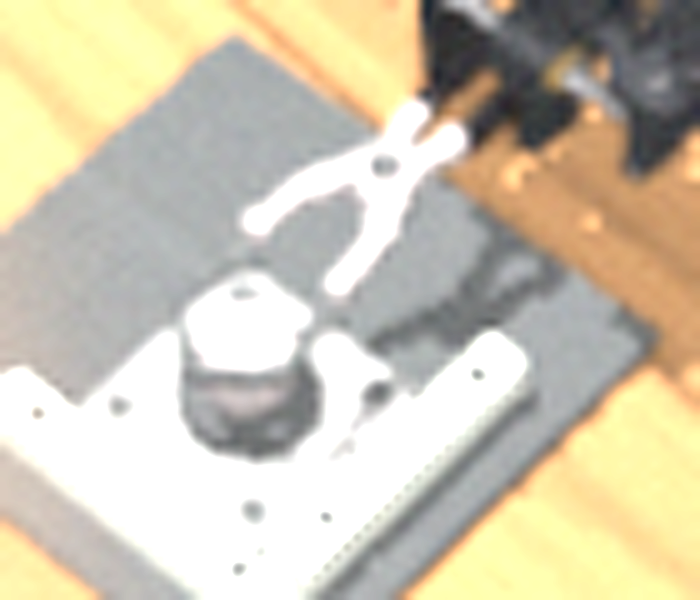

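Emit:
{"name": "carry_out", "arguments": {"motion": [[0, -0.5, 0, 4, 0, 0, 0], [0, 0, 0, 4, 0, 0, 0], [0, 0, 0, 4, 0, 0, 0], [0, 0, 0, 0, 0, 0, 0], [0, 0, 0, 0, 0, 0, 0]]}}

```text
t: 18.85
tcp_pos: [0.4942, 0.0077, 0.0495]
tool_rot: [-3.138, -0.146, -0.01]
ft_force: [-0.9, 0.7, -3.8]
finger_gap: 0.0263
```

```bash
python3 - <<'E'
from ov import *
st();po=snap("scene","s13")
crop("s13",240,215,310,275,10,"c_s13")
E
```

```text
t 18.85 tcp [0.4942 0.0077 0.0495] jig [-107.4   22.5] yaw [   5.32   -0.37 -179.99] F [-0.9  0.7 -3.8] gap 0.0263
```

View pics/c_s13.png

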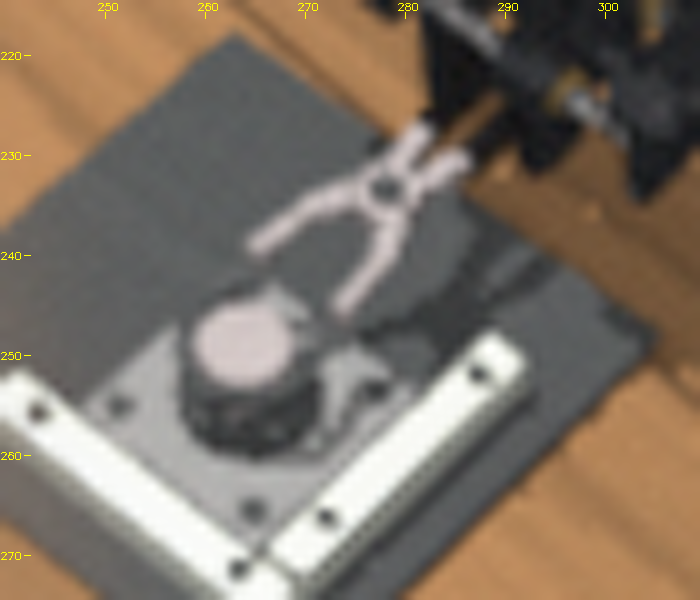

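Emit:
{"name": "carry_out", "arguments": {"motion": [[0, 0, 0, 3, 0, 0, 0], [0, 0, 0, 3, 0, 0, 0], [0, 0, 0, 3, 0, 0, 0], [0, 0, 0, 3, 0, 0, 0], [0, 0, 0, 0, 0, 0, 0], [0, 0, 0, 0, 0, 0, 0]]}}

```text
t: 19.5
tcp_pos: [0.4944, 0.0077, 0.0376]
tool_rot: [-3.138, -0.146, -0.011]
ft_force: [1.0, -0.5, -2.0]
finger_gap: 0.0265
```

Emit:
{"name": "carry_out", "arguments": {"motion": [[0, 0, 0, 2, 0, 0, 0], [0, 0, 0, 1, 0, 0, 0], [0, 0, 0, 0, 0, 0, 0], [0, 0, 0, 0, 0, 0, 0]]}}

```text
t: 19.9
tcp_pos: [0.4945, 0.0076, 0.0347]
tool_rot: [-3.138, -0.146, -0.011]
ft_force: [1.0, 0.2, -2.7]
finger_gap: 0.0263
```

```bash
python3 - <<'E'
from ov import *
st();snap("scene","s14");snap("wrist","w14")
crop("s14",240,215,310,275,10,"c_s14");crop("w14",140,0,400,200,3,"c_w14")
hand("w14",[(278,113),(278,160),(217,20),(331,20),(222,45),(327,45),(254,228),(308,228)])
E
```

```text
t 19.9 tcp [0.4945 0.0076 0.0347] jig [-107.2   22.5] yaw [   5.32   -0.4  -180.  ] F [ 1.   0.2 -2.7] gap 0.0263
(278, 113) [ 68.3  -1.4 -25.2]
(278, 160) [ 52.7  -1.4 -25.7]
(217, 20) [ 96.8 -20.6 -24.1]
(331, 20) [ 96.8  15.6 -23.8]
(222, 45) [ 89.5 -19.4 -24.1]
(327, 45) [ 89.5  14.6 -23.7]
(254, 228) [ 28.2 -10.2 -26.1]
(308, 228) [ 28.1   9.4 -26. ]
```

View pics/c_s14.png

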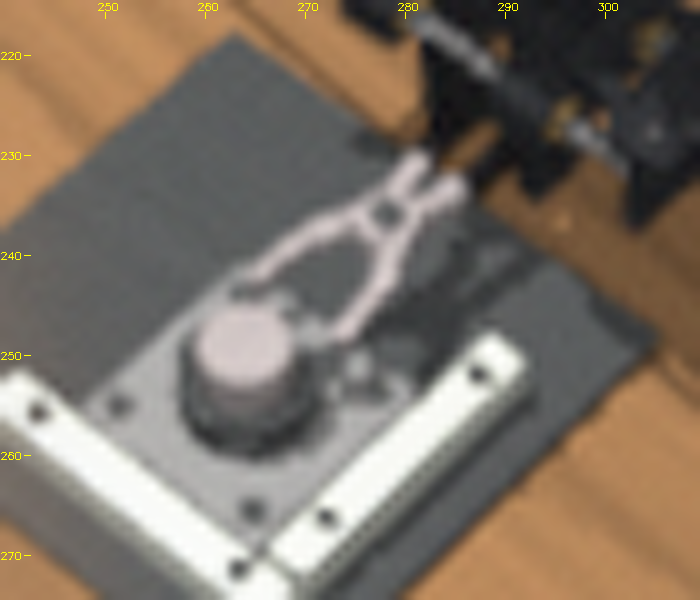

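View pics/c_w14.png

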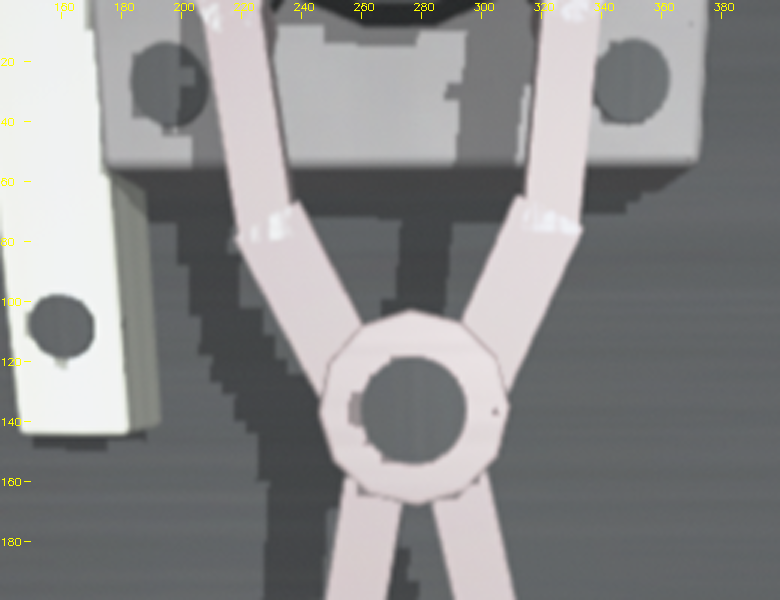

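Emit:
{"name": "carry_out", "arguments": {"motion": [[0, 0, 0, 1.5, 0, 0.005, 0], [0, 0, 0, 1.5, 0, 0, 0], [0, 0, 0, 0, 0, 0, 0], [0, 0, 0, 0, 0, 0, 0]]}}

```text
t: 20.4
tcp_pos: [0.4944, 0.0076, 0.0316]
tool_rot: [-3.138, -0.146, -0.018]
ft_force: [0.1, 0.4, -2.5]
finger_gap: 0.0261
```

Emit:
{"name": "carry_out", "arguments": {"motion": [[0, 0, 0, 1, 0, 0, 0], [0, 0, 0, 0, 0, 0, 0], [0, 0, 0, 0, 0, 0, 0]]}}

```text
t: 20.7
tcp_pos: [0.4945, 0.0077, 0.0307]
tool_rot: [-3.138, -0.146, -0.019]
ft_force: [-0.6, 0.2, -3.0]
finger_gap: 0.0259
```

Emit:
{"name": "carry_out", "arguments": {"motion": [[0, 0, 0, 1, 0, 0, 0], [0, 0, 0, 0, 0, 0, 0], [0, 0, 0, 0, 0, 0, 0]]}}

```text
t: 21.0
tcp_pos: [0.4945, 0.0076, 0.0297]
tool_rot: [-3.138, -0.146, -0.019]
ft_force: [0.4, 0.3, -3.0]
finger_gap: 0.0262
```

Emit:
{"name": "carry_out", "arguments": {"motion": [[0, 0, 0, 1, 0, 0, 0], [0, 0, 0, 0, 0, 0, 0], [0, 0, 0, 0, 0, 0, 0]]}}

```text
t: 21.3
tcp_pos: [0.4946, 0.0076, 0.0287]
tool_rot: [-3.138, -0.146, -0.019]
ft_force: [0.3, -0.7, -2.4]
finger_gap: 0.0263
```

Emit:
{"name": "carry_out", "arguments": {"motion": [[0, 0, 0, 0.7, 0, 0, 0], [0, 0, 0, 0, 0, 0, 0], [0, 0, 0, 0, 0, 0, 0]]}}

```text
t: 21.6
tcp_pos: [0.4946, 0.0076, 0.0281]
tool_rot: [-3.138, -0.146, -0.019]
ft_force: [-0.5, 0.2, -1.7]
finger_gap: 0.0261
```

```bash
python3 - <<'E'
from hand import *
for i in range(3):
    s=st();print(s["moment"].round(3)); snap("wrist",f"w15{i}")
    hand(f"w15{i}",[(278,113),(278,160),(217,20),(331,20),(222,45),(327,45),(254,228),(308,228)])
E
```

```text
t 21.6 tcp [0.4946 0.0076 0.0281] jig [-107.    22.4] yaw [  5.32  -0.69 180.  ] F [-0.5  0.2 -1.7] gap 0.0261
[ 0.008  0.114 -0.013]
(278, 113) [ 68.3  -1.4 -25.9]
(278, 160) [ 52.8  -1.4 -26.2]
(217, 20) [ 96.4 -20.3 -25.6]
(331, 20) [ 96.3  15.3 -25.7]
(222, 45) [ 89.2 -19.1 -25.4]
(327, 45) [ 89.2  14.3 -25.5]
(254, 228) [ 28.3 -10.2 -26.6]
(308, 228) [ 28.3   9.3 -26.5]
t 21.65 tcp [0.4946 0.0076 0.0281] jig [-107.    22.4] yaw [  5.32  -0.69 180.  ] F [-0.1  0.  -1.9] gap 0.0266
[-0.033  0.183 -0.046]
(278, 113) [ 68.3  -1.4 -26.6]
(278, 160) [ 52.8  -1.4 -26.9]
(217, 20) [ 96.3 -20.3 -25.9]
(331, 20) [ 96.6  15.5 -24.7]
(222, 45) [ 89.3 -19.2 -25.2]
(327, 45) [ 89.2  14.4 -25.2]
(254, 228) [ 28.1 -10.2 -26.1]
(308, 228) [ 28.2   9.4 -26.3]
t 21.7 tcp [0.4947 0.0076 0.0281] jig [-107.    22.4] yaw [  5.32  -0.7  180.  ] F [ 0.   0.3 -1.8] gap 0.0263
[-0.005  0.154  0.036]
(278, 113) [ 68.3  -1.4 -26.4]
(278, 160) [ 52.8  -1.4 -26.7]
(217, 20) [ 96.4 -20.4 -25.5]
(331, 20) [ 96.5  15.4 -25.1]
(222, 45) [ 89.2 -19.2 -25.3]
(327, 45) [ 89.2  14.4 -25.2]
(254, 228) [ 28.2 -10.2 -26.3]
(308, 228) [ 28.2   9.4 -26.3]
```

Emit:
{"name": "carry_out", "arguments": {"motion": [[0, 0, 0, -0.7, 0, -0.006, 0], [0, 0, 0, -0.6, 0, -0.006, 0], [0, 0, 0, 0, 0, 0, 0], [0, 0, 0, 0, 0, 0, 0]]}}

```text
t: 22.15
tcp_pos: [0.4947, 0.0076, 0.0294]
tool_rot: [3.138, 0.146, 0.0]
ft_force: [0.7, 0.5, -1.6]
finger_gap: 0.0261
```

```bash
python3 - <<'E'
from hand import *
for i in range(2):
    s=st();print(s["moment"].round(3)); snap("wrist",f"w16{i}")
    hand(f"w16{i}",[(278,113),(278,160),(217,20),(331,20),(222,45),(327,45),(254,228),(308,228)])
snap("scene","s16");crop("s16",240,215,310,275,10,"c_s16")
E
```

```text
t 22.15 tcp [0.4947 0.0076 0.0294] jig [-106.9   22.4] yaw [ 5.32e+00 -1.00e-02  1.80e+02] F [ 0.7  0.5 -1.6] gap 0.0261
[0.033 0.066 0.042]
(278, 113) [ 68.3  -1.4 -26.6]
(278, 160) [ 52.7  -1.4 -26.1]
(217, 20) [ 96.3 -20.3 -25.8]
(331, 20) [ 96.3  15.3 -25.8]
(222, 45) [ 89.1 -19.1 -26. ]
(327, 45) [ 89.2  14.4 -25.3]
(254, 228) [ 28.3 -10.2 -26.6]
(308, 228) [ 28.2   9.4 -26.3]
t 22.2 tcp [0.4947 0.0076 0.0293] jig [-107.    22.5] yaw [ 5.32e+00 -1.00e-02  1.80e+02] F [ 0.1  0.3 -2.4] gap 0.0265
[-0.08   0.11  -0.046]
(278, 113) [ 68.3  -1.4 -26.7]
(278, 160) [ 52.8  -1.4 -26.2]
(217, 20) [ 96.4 -20.4 -25.5]
(331, 20) [ 96.4  15.4 -25.3]
(222, 45) [ 89.2 -19.1 -25.6]
(327, 45) [ 89.2  14.3 -25.5]
(254, 228) [ 28.2 -10.2 -26.2]
(308, 228) [ 28.2   9.4 -26.3]
```

View pics/c_s16.png

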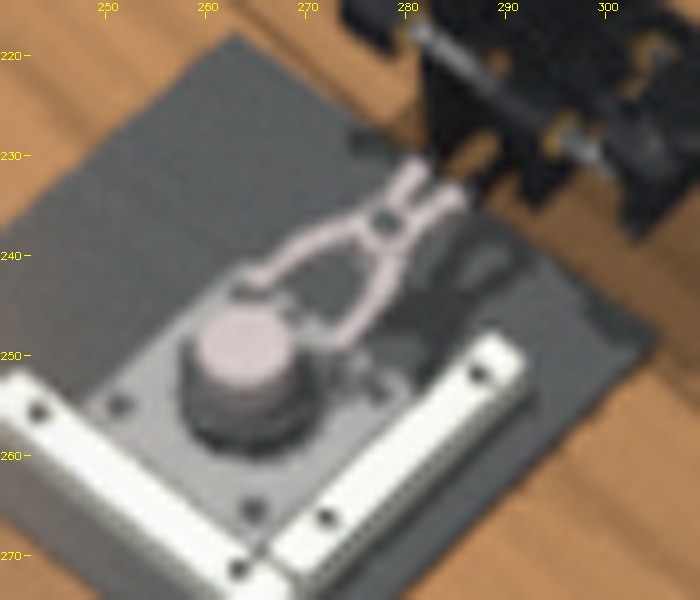

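View pics/w161.png

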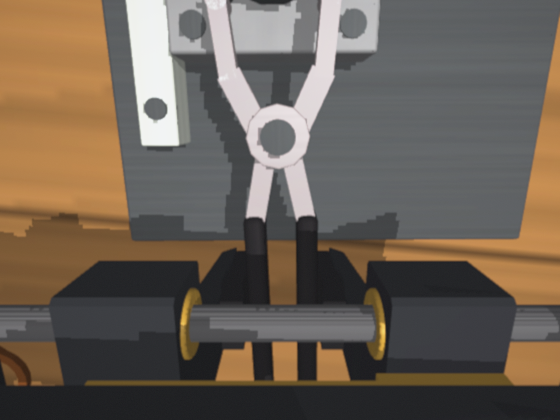

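Emit:
{"name": "carry_out", "arguments": {"motion": [[0, 0, 0, 0.4, 0, 0, 0], [0, 0, 0, 0, 0, 0, 0], [0, 0, 0, 0, 0, 0, 0], [0, 0, 0, 0, 0, 0, 0]]}}

```text
t: 22.7
tcp_pos: [0.4946, 0.0076, 0.0289]
tool_rot: [3.138, 0.146, 0.0]
ft_force: [0.3, -0.3, -2.0]
finger_gap: 0.0263
```

```bash
python3 - <<'E'
from ov import *
for i in range(2):
    s=st();print(s["moment"].round(3)); po=snap("wrist",f"w17{i}")
    hand(f"w17{i}",[(278,113),(278,160),(217,20),(331,20),(222,45),(327,45),(254,228),(308,228)])
snap("scene","s17");snap("top","t17");crop("w171",100,0,400,160,2.6,"c_w17")
crop("s17",240,215,310,275,10,"c_s17")
E
```

```text
t 22.7 tcp [0.4946 0.0076 0.0289] jig [-107.    22.4] yaw [ 5.31e+00 -1.00e-02  1.80e+02] F [ 0.3 -0.3 -2. ] gap 0.0263
[ 0.003 -0.017 -0.042]
(278, 113) [ 68.3  -1.4 -26.4]
(278, 160) [ 52.8  -1.4 -26.6]
(217, 20) [ 96.3 -20.3 -26. ]
(331, 20) [ 96.1  15.2 -26.5]
(222, 45) [ 89.2 -19.1 -25.8]
(327, 45) [ 89.1  14.3 -26.2]
(254, 228) [ 28.2 -10.2 -26.3]
(308, 228) [ 28.2   9.4 -26.3]
t 22.75 tcp [0.4946 0.0076 0.0289] jig [-107.    22.4] yaw [ 5.32e+00 -1.00e-02  1.80e+02] F [ 0.7  0.1 -2.2] gap 0.0261
[ 0.017  0.019 -0.036]
(278, 113) [ 68.3  -1.3 -27.4]
(278, 160) [ 52.8  -1.4 -26.3]
(217, 20) [ 96.2 -20.3 -26.2]
(331, 20) [ 96.3  15.3 -25.9]
(222, 45) [ 89.2 -19.2 -25.4]
(327, 45) [ 89.2  14.3 -25.7]
(254, 228) [ 28.3 -10.2 -26.4]
(308, 228) [ 28.1   9.4 -26.1]
```

View pics/c_w17.png

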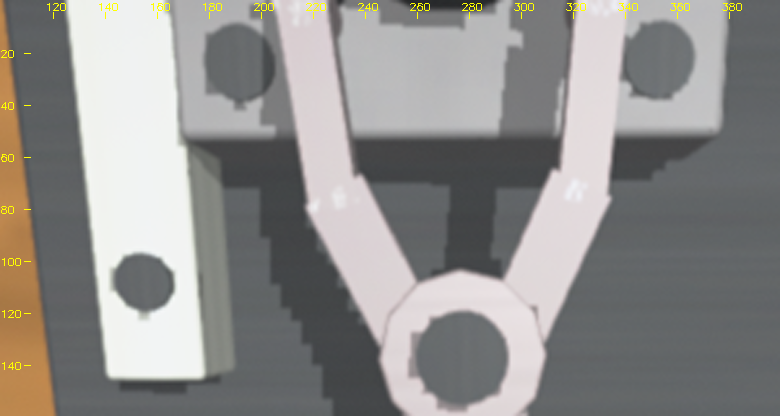

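View pics/c_s17.png

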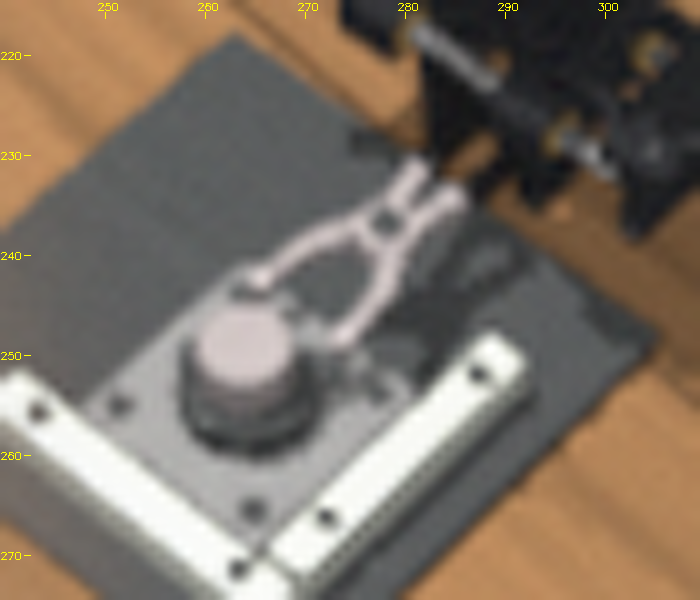

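View pics/t17.png

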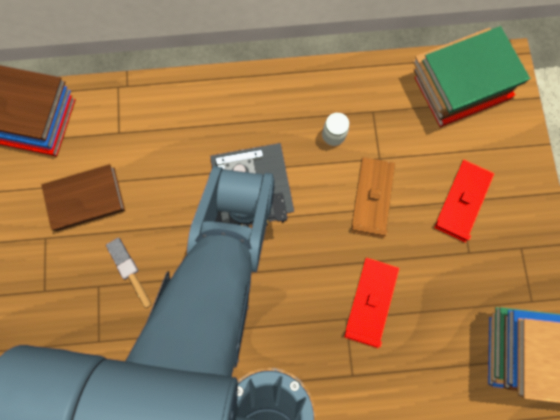

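```bash
python3 - <<'E'
from hand import *
hand("w8",[(269,80),(304,80),(268,92),(305,92),(254,210),(321,210),(248,230),(327,230),(244,250),(330,250)])
print();hand("w7",[(272,60),(296,60),(258,165),(309,165),(253,190),(318,190)])
# edge-averaged slopes
def zs(tag,boxes):
    z=np.load(tag+".npz");d=z["d"];c=arm.camera_info("wrist");K=c["camera_matrix"];M=c["mount"]
    out=[]
    for u0,u1,v0,v1 in boxes:
        v,u=np.mgrid[v0:v1,u0:u1];w=d[v0:v1,u0:u1]
        q=np.stack([w*(u-K[0,2])/K[0,0],-w*(v-K[1,2])/K[1,1],-w],-1)@M[:3,:3].T+M[:3,3]; q=q.reshape(-1,3)*1e3
        out.append((np.median(q[:,0]).round(1),np.median(q[:,2]).round(2)))
    print(tag,out)
bx=[(218,227,30,50),(322,331,30,50),(250,260,222,245),(302,312,222,245)]
for t in("w9","w10","w11","w12","w14","w150","w151","w152","w160","w161","w170","w171"): zs(t,bx)
E
```

```text
(269, 80) [87.2 -7.4 60.7]
(304, 80) [87.2 12.2 61.1]
(268, 92) [80.8 -8.  60.9]
(305, 92) [80.8 12.9 61.4]
(254, 210) [ 11.9 -17.4  60. ]
(321, 210) [11.8 23.8 60.4]
(248, 230) [ -1.  -21.5  60.1]
(327, 230) [-1.1 27.9 60.1]
(244, 250) [-14.5 -24.4  60.3]
(330, 250) [-14.7  30.4  60.8]

(272, 60) [106.4  -7.3 120.6]
(296, 60) [106.5   9.8 120.8]
(258, 165) [ 31.7 -18.6 119.5]
(309, 165) [ 31.7  20.4 119.6]
(253, 190) [ 12.3 -22.9 119.2]
(318, 190) [ 12.1  27.9 119.9]
w9 [(np.float64(90.9), np.float64(-25.1)), (np.float64(90.8), np.float64(-25.32)), (np.float64(26.3), np.float64(-26.22)), (np.float64(26.2), np.float64(-26.34))]
w10 [(np.float64(91.1), np.float64(-24.19)), (np.float64(91.0), np.float64(-23.97)), (np.float64(26.2), np.float64(-25.82)), (np.float64(26.2), np.float64(-25.84))]
w11 [(np.float64(91.0), np.float64(-24.13)), (np.float64(91.0), np.float64(-24.04)), (np.float64(26.3), np.float64(-25.82)), (np.float64(26.1), np.float64(-25.81))]
w12 [(np.float64(91.0), np.float64(-24.11)), (np.float64(91.0), np.float64(-23.97)), (np.float64(26.3), np.float64(-25.88)), (np.float
[... 655 characters left out ...]
p.float64(26.2), np.float64(-26.22))]
w160 [(np.float64(90.8), np.float64(-25.51)), (np.float64(90.8), np.float64(-25.51)), (np.float64(26.4), np.float64(-26.34)), (np.float64(26.3), np.float64(-26.26))]
w161 [(np.float64(90.8), np.float64(-25.45)), (np.float64(90.7), np.float64(-25.42)), (np.float64(26.4), np.float64(-26.24)), (np.float64(26.3), np.float64(-26.3))]
w170 [(np.float64(90.8), np.float64(-25.71)), (np.float64(90.7), np.float64(-25.87)), (np.float64(26.3), np.float64(-26.32)), (np.float64(26.3), np.float64(-26.35))]
w171 [(np.float64(90.7), np.float64(-25.75)), (np.float64(90.7), np.float64(-25.77)), (np.float64(26.4), np.float64(-26.39)), (np.float64(26.2), np.float64(-26.33))]
```

Emit:
{"name": "carry_out", "arguments": {"motion": [[0, 0, 0, -0.7, 0, -0.006, 0], [0, 0, 0, 0, 0, 0, 0], [0, 0, 0, 0, 0, 0, 0], [0, 0, 0, 0, 0, 0, 0], [0, 0, 0, 0, 0, 0, 0]]}}

```text
t: 23.4
tcp_pos: [0.4945, 0.0076, 0.0296]
tool_rot: [3.138, 0.146, -0.01]
ft_force: [0.7, -0.7, -0.6]
finger_gap: 0.0264
```

```bash
python3 - <<'E'
from hand import *
def zs(tag,boxes):
    z=np.load(tag+".npz");d=z["d"];c=arm.camera_info("wrist");K=c["camera_matrix"];M=c["mount"]
    print(tag,[float(np.median((np.stack([d[v0:v1,u0:u1]*(np.mgrid[v0:v1,u0:u1][1]-K[0,2])/K[0,0],-d[v0:v1,u0:u1]*(np.mgrid[v0:v1,u0:u1][0]-K[1,2])/K[1,1],-d[v0:v1,u0:u1]],-1)@M[:3,:3].T+M[:3,3])[...,2]*1e3).round(2)) for u0,u1,v0,v1 in boxes])
bx=[(218,227,30,50),(322,331,30,50),(250,260,222,245),(302,312,222,245)]
st();po=snap("wrist","w180");zs("w180",bx);snap("wrist","w181");zs("w181",bx);st()
f=lambda u,v,h:w2j(at_z("wrist",u,v,h,po)).round(1)
crop("w180",100,0,400,160,2.6,"c_w18")
print("foot edge",f(169.5,51,.032),f(376,51,.032),"stub tool",(R.from_rotvec(po[1]).inv().apply(np.array([.6249,.0235,.044])-po[0])*1e3).round(1))
E
```

```text
t 23.4 tcp [0.4945 0.0076 0.0296] jig [-107.1   22.5] yaw [   5.32    0.35 -180.  ] F [ 0.7 -0.7 -0.6] gap 0.0264
w180 [-25.89, -25.89, -26.37, -26.44]
w181 [-25.93, -26.06, -26.35, -26.4]
t 23.5 tcp [0.4945 0.0076 0.0296] jig [-107.2   22.5] yaw [   5.32    0.35 -180.  ] F [-0.3 -0.6 -1.6] gap 0.0261
foot edge [-15.7  65. ] [-16.  -13.5] stub tool [131.2  -3.7 -15.2]
```

View pics/c_w18.png

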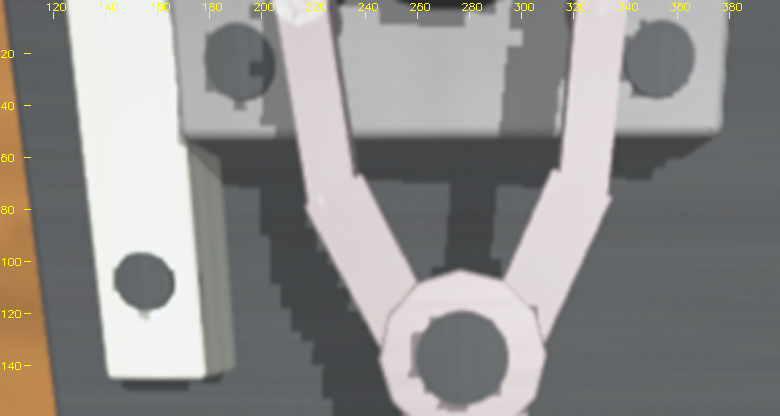

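```bash
python3 -c "
from h import *
print(arm.job_done()); st()"
```

```text
the job is handed in; nothing more can be done
None
the job is handed in; nothing more can be done
```

I handed the job in at about 23.5 s. I pushed the block against both stops, then squeezed the pliers and lowered the spread ring over the stub onto the collar. The arm is still holding the pliers squeezed.

**Block:** It met each stop firmly, at 14–22 N. After the last push, the pictures showed it flush with both stops and square with the jig. In the last picture, its rear edge was about 0.4 mm from that position along x and 0.3 mm along y, which is within measuring error.

**Ring and pliers:**
- **Grip:** the finger opening held steady at 26 mm. The description gives 28 mm for fully squeezed; the reading doesn't match, but the fingers stayed at a firm stop.
- **Height:** the ring centre worked out at about 44 mm above the bench, where it should be when lying on the collar. The tips rose in the grip and the force changed by about 1 N, which also fits the ring touching the collar.
- **Level:** the ring is within about 0.2–0.3° of level.
- **Slip:** the pliers slid about 5 mm forward in the fingers and turned about 1.8° while being squeezed, and I corrected for both before lowering.
- **Not seen directly:** the wrist camera cannot see the ring itself. Its position comes from the pivot and jaws, checked against the scene camera.

**Bystanders:** the book, jar and brush look unmoved in the last top view.

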